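# Put the cake boards away in the locked tray cabinet

### The arm

A 6-joint arm with a two-finger parallel gripper is mounted at the origin on the work surface. World frame = base frame: x ahead of the robot, y to its left, z up, the work surface at z = 0. Lengths are in mm, angles in rad, forces in N, time in s.
With the tool pointing down it reaches from about 300 to 875 mm from the base axis. Payload 4.2 kg.
Tool frame: the origin (TCP) lies midway between the tips of the shut fingers; the grasp point (between the pads) lies 19 mm behind it (r.tcp_to_grasp is the z of the grasp point in the tool frame, in mm); z points along the fingers, y is the line along which they close (so a half turn about z gives the same grasp; the last joint's range is limited). The gripper opens to 85 mm and grips with 20 to 120 N. Pads are 22 mm wide; open, the fingers measure 114 mm over their backs; the gripper's body (76 mm by 85 mm) begins 54 mm behind the grasp point. The pads swing forward as they close: fully open they stand 13 mm farther back than shut.
Start: joints at [1.238, 0.32, 1.565, -0, 1.257, -0.02], TCP at [176.943, 547.113, 231.338] pointing down, gripper open.
Joint ranges: [-3.11, 3.11], [-0.84, 2.01], [0.21, 2.61], [-1.34, 4.49], [0.05, 2.63], [-2.56, 2.56]. Speed limits (rad/s): [2.57, 2.57, 3.14, 3.14, 3.14, 3.14].

### API

Orientations are given as a unit quaternion [w, x, y, z].
In Python, from workcell import monitor, viewer, ticket, r gives the robot as it stands.
- The arm moves only by the shell command python3 -m handwheel 'ROWS' [FORCE]. ROWS is JSON, one flat list of numbers, 7 for each row, row after row: the shift along the tool's x, y, z in cm, then the turn, a rotation vector about the tool's x, y, z in rad, then the opening, from 0 (shut) to 1 (fully open). A call has 1 to 5 rows; each row is the pose to reach, as a shift and turn from the pose commanded when the call began, along the tool's axes at that moment; what a row does not reach only later rows make up. A row lasts 1/10 s, in which the tool goes at most 50 mm and 8.59 degrees, less where a joint would pass 70% of its speed; a pose out of reach is approached as far as the arm can. A call with a gripper value outside its range is refused whole. The fingers move at their own pace and stop on an object; FORCE is the grip in N (left out, the last holds). Time passes only in rows, so rows that repeat a pose let the fingers close. It gives the time, the measured TCP pose, the force, the opening and the grip force at its end, in the units of the state.
- monitor.get_state(): the state, without advancing time (a new reading comes with each control period).
- viewer.grab_frame(name): name is "scene" or "side" or "wrist"; returns a dict with "pixels" (480x640x3 uint8, blue, green, red), "depth" (480x640 float32, mm along the optical axis (not along the pixel's ray), 0 where there is no reading), "mtx" (3x3 intrinsics, pixels), "k1" (the pictures are not rectified: a ray, as slopes to the right and down, at radius r is drawn at 1 + k1 r^2 times it, then the intrinsics apply), "R" (3x3) and "t" (3): a world point X has camera coordinates R X + t. Camera axes: x right, y down, z forward; pixel columns grow to the right and rows downward; lengths in mm; the calibration is good to about 2 mm. A picture is of the moment at which its call begins.
- ticket.close_job(): hands the job in; it is judged then, once.
Trained networks look in the newest picture that a camera, given by its name, has taken for a name from the list of things; names that differ only in an ending like _2 or _b are one class to them, and where a whole thing is asked for, a point or a joint stands for the part that bears it (a point fixed in the world has none). Each returns a list of dicts, best first, with "confidence" (0 to 1); they miss things now and then, are a little off and sometimes report something else, mostly with a low value. They report only what shows in the picture. A call takes as long as a camera call.
- viewer.boxes_of(camera, thing): "box" ([left, top, width, height] in pixels, round what is visible of it).
- viewer.silhouettes(camera, thing): "pixels" (480x640 bool, what is visible of it) and "box" ([left, top, width, height] in pixels, round what is visible of it).
The state is a dict: "time": time; "joint_positions": joint angles; "joint_vel": joint speeds; "joint_efforts": joint torques, N m; "tool_pos": TCP position; "tcp_rot": TCP orientation; "wrist_force": force on the tool from outside, world axes, zero at the start; "moment": the same for the moment, N m; "opening": finger opening in mm; "finger_force": force on a finger pad.
Only numpy, scipy, OpenCV 4.12 (cv2) and the standard library are available. Lean on these libraries where they do the work, as an engineer would, in place of code of your own. Each camera call takes 0.05 s, during which the arm holds its last target. There are 200 camera calls.

### The job

Put the cake boards away: slide the red lock bar aside to free the tray, pull the tray fully out by its black handle, and stack every board lying on the bench flat in one square pile on the dark rectangle marked on the tray, long sides matching. Only when the pile is complete, push the tray fully shut and slide the lock bar back home so that the tray is locked, with the pile still square; leave the bottles and the jar standing where they are.

Things in the scene. Friction and masses are not known exactly. Their poses are not given: they have to be found in the camera images.
- board_yellow: yellow cake board, a loose rigid slab 120 (its x) x 60 (its y) x 12 mm (z), about 60 g; origin at the centre of its underside, z up when flat. Starts flat on the mat; absent in some runs
- board_coral: coral cake board, a loose rigid slab 120 (its x) x 60 (its y) x 12 mm (z), about 60 g; origin at the centre of its underside, z up when flat. Starts flat on the mat; absent in some runs
- board_blue: blue cake board, a loose rigid slab 120 (its x) x 60 (its y) x 12 mm (z), about 60 g; origin at the centre of its underside, z up when flat. Starts flat on the mat; absent in some runs
- board_mauve: mauve cake board, a loose rigid slab 120 (its x) x 60 (its y) x 12 mm (z), about 60 g; origin at the centre of its underside, z up when flat. Starts flat on the mat; absent in some runs
- board_green: green cake board, a loose rigid slab 120 (its x) x 60 (its y) x 12 mm (z), about 60 g; origin at the centre of its underside, z up when flat. Starts flat on the mat; absent in some runs
- pad (a point): centre of the dark 120 x 60 mm rectangle marked on the steel tray floor, on its surface (14 mm above the table); moves with the tray. x: along the rectangle's long side, to the cabinet's back; y: left when facing the cabinet; z up. The tray opens towards -x. Fully open, this point lies 95 mm in front of the cabinet's front face. The floor is 170 mm wide (y), 6 mm thick, without side walls
- tray_front (a point): top centre of the tray's blue front panel, 96 mm above the table; the panel is 8 mm thick (x), 170 mm wide (y), 88 mm tall, 89 mm from the pad's centre; axes as for the pad
- handle (a point): top centre of the tray's black upright handle block: 16 (x) x 24 (y) x 60 mm (z), its top 115 mm above the table, standing in front of the blue panel with 29 mm free between; axes as for the pad. It can be pinched from above across either width
- tray (a joint): how far the tray is pulled out of the cabinet, m: 0 shut (as it starts), 0.18 fully out. It slides with about 2.5 N of friction and stays where it is left. While the lock bar is in front of the panel the tray moves only 6 mm
- lock_knob (a point): top centre of the red upright knob of the lock bar: 20 x 20 mm, 44 mm tall, its top 166 mm above the table, on a red plate on the front edge of the cabinet's top; axes as for the pad
- lockbar (a joint): sideways travel of the lock bar, m: 0 to 0.008 home (locked, as at the start), 0.05 end of its travel (free), growing towards -y of its frame (right when facing the cabinet). Its red tongue hangs in front of the tray's panel and clears the panel beyond 0.03; it passes back in front only when the tray is within 6 mm of shut. About 2 N of friction; stays where it is left
- cabinet: low pale grey cabinet fixed to the bench, 240 (x) x 250 (y) x 115 mm tall, open at the front, with a clear window in its top through which the tray shows; origin at the centre of its underside, front face at x = -120 mm. The opening is 200 mm wide and its ceiling 100 mm above the table
- mat: thin pale green mat fixed to the bench, 340 x 500 x 2 mm, origin at the centre of its underside; the boards start on it
- dye_pink: bystander: white colouring bottle with a pink cap, 44 mm across, 100 mm tall, upright; origin at its base
- dye_black: bystander: dark colouring bottle with a black cap, 44 mm across, 90 mm tall, upright; origin at its base
- sprinkles: bystander: orange jar with a white lid, 66 mm across, 85 mm tall, upright; origin at its base

How it is judged:
By the outcome, as a careful person would: the job done as asked, in the order asked, and still so for the second after the job is handed in, with the robot touching nothing.
Of board_yellow, board_coral, board_blue, board_mauve, board_green only 3 to 5 are there at a start; the rules pass over those that are not, and their reading is None.
At some moment in a run one of board_yellow, board_coral, board_blue, board_mauve, board_green may be knocked a few centimetres aside while the robot is not near it.
Once in a run the grip may slacken for a moment while it holds something.
It also fails if it takes over 210 s, if anything falls off the work surface, if the arm or the gripper's body presses on something with over 40 N, if the wrist force passes 120 N, or if a joint passes its speed limit or range.

## Working session

There is one attempt and no reset: what is moved stays moved. The work goes in short steps, Python scripts to look and compute and a shell command to move; the robot and the scene stay as the last step left them, time stands still between calls to the robot, and variables do not carry over. Pictures are saved under pics/ and viewed, at most 14 in all, crops included, and the job is handed in when it is done.

```bash
ls; mkdir -p pics
python3 - <<'E'
from workcell import monitor, viewer, ticket, r
import cv2
s=monitor.get_state();print(s)
for n in("scene","side"):
    f=viewer.grab_frame(n);cv2.imwrite(f"pics/{n}0.png",f["pixels"]);print(n,f["mtx"],f["k1"],f["R"],f["t"])
E
```

```text
pics
{'time': 0.0, 'joint_positions': array([ 1.23798280e+00,  3.20273902e-01,  1.56571933e+00,  5.03812761e-06,
        1.25738955e+00, -2.00306910e-02]), 'joint_vel': array([-1.05241053e-03,  2.71204169e-05,  2.76996060e-03, -3.27425320e-04,
        1.06490589e-03, -4.34703123e-04]), 'joint_efforts': array([ 1.70199564e-03, -4.15540767e+01, -2.34168345e+01,  2.65399342e-05,
        8.17501073e-03, -6.57329721e-06]), 'tool_pos': array([176.78450355, 546.62818042, 230.47695354]), 'tcp_rot': array([-1.59449351e-04,  1.55755392e-01,  9.87795250e-01, -8.80748465e-04]), 'wrist_force': array([ 0.35183852,  0.86024268, -0.71249545]), 'moment': array([-0.04198544,  0.01051384,  0.00960405]), 'finger_force': 0.0, 'opening': 85.47797508913196}
scene [[469.74752002   0.         321.73389449]
 [  0.         469.74752002 237.27921282]
 [  0.           0.           1.        ]] 0.04129207329429448 [[-0.82956729  0.55819639  0.01532644]
 [ 0.31313425  0.48774121 -0.81489598]
 [-0.46234733 -0.67121182 -0.57940456]] [ 471.71247067 -100.3878213  1418.94309365]
side [[444.41695021   0.         321.24679304]
 [  0.         444.41695021 237.37525486]
 [  0.           0.           1.        ]] -0.11293378052802258 [[ 0.90026032 -0.43526767 -0.00856844]
 [-0.29953523 -0.6050035  -0.73773261]
 [ 0.31592722  0.66671795 -0.67503864]] [-531.36163692  291.97329981  879.27415031]
```

View pics/scene0.png

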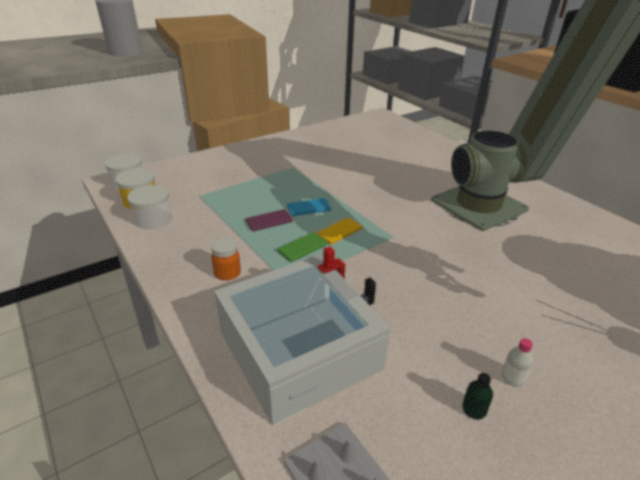

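View pics/side0.png

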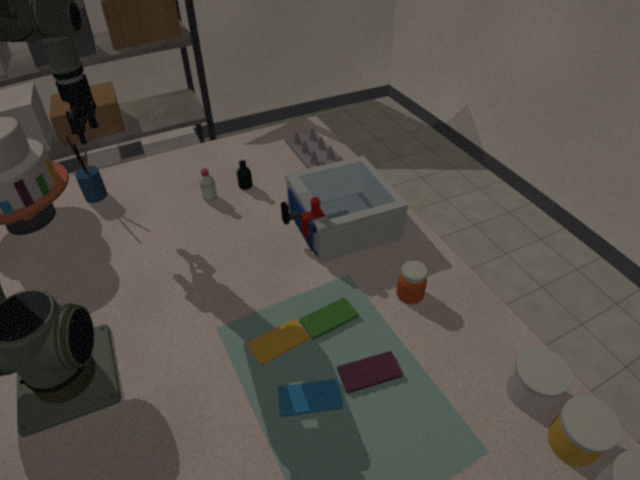

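```bash
cat > h.py <<'E'
from workcell import monitor, viewer, ticket, r
import numpy as np, cv2
from scipy.spatial.transform import Rotation as Ro
def rays(f,uv):
    K=f["mtx"];d=np.array([f["k1"],0,0,0,0.])
    n=cv2.undistortPoints(np.float64(uv).reshape(-1,1,2),K,d).reshape(-1,2)
    return np.c_[n,np.ones(len(n))]
def plane(f,uv,z):
    R,t=f["R"],f["t"];c=-R.T@t;d=rays(f,uv)@R
    return c+d*((z-c[2])/d[:,2])[:,None]
def cloud(f,mask):
    v,u=np.nonzero(mask&(f["depth"]>0));q=rays(f,np.c_[u,v])*f["depth"][v,u][:,None]
    return (q-f["t"])@f["R"]
def proj(f,X):
    q=np.float64(X).reshape(-1,3)@f["R"].T+f["t"]
    n=q[:,:2]/q[:,2:];n=n*(1+f["k1"]*(n**2).sum(1))[:,None]
    return n@f["mtx"][:2,:2].T+f["mtx"][:2,2]
def rect(P):
    (c,(w,h),a)=cv2.minAreaRect(np.float32(P[:,:2]))
    if w<h:w,h,a=h,w,a+90
    return np.round([*c,w,h,(a+90)%180-90],1)
def pose():
    s=monitor.get_state();q=s["tcp_rot"];R=Ro.from_quat([q[1],q[2],q[3],q[0]])
    return s,R
def go(p,yaw_close):
    """shift (cm, tool axes) and turn to bring the TCP to p pointing down, fingers closing along world yaw (deg)"""
    s,R=pose();M=R.as_matrix()
    best=None
    for k in(0,180):
        a=np.radians(yaw_close+k);y=np.array([np.cos(a),np.sin(a),0]);z=np.array([0,0,-1.]);x=np.cross(y,z)
        T=Ro.from_matrix(np.c_[x,y,z]);rv=(R.inv()*T).as_rotvec()
        if best is None or np.linalg.norm(rv)<np.linalg.norm(best):best=rv
    return np.round(M.T@(np.array(p)-s["tool_pos"])/10,2),np.round(best,3)
E
python3 - <<'E'
from h import *
np.set_printoptions(suppress=True)
for n in("scene","side"):
    f=viewer.grab_frame(n)
    for b in("yellow","coral","blue","mauve","green"):
        for o in viewer.silhouettes(n,"board_"+b)[:2]:
            m=o["pixels"]; v,u=np.nonzero(m)
            C=cloud(f,m);print(n,b,round(o["confidence"],2),len(u),rect(plane(f,np.c_[u,v],14)),"z",np.round(np.median(C[:,2]),1), "top", rect(C[np.abs(C[:,2]-14)<5]) if len(C)>20 else '')
    for b in("lock_knob","handle","cabinet","dye_pink","dye_black","sprinkles","mat"):
        for o in viewer.silhouettes(n,b)[:1]:
            C=cloud(f,o["pixels"]);print(n,b,round(o["confidence"],2),o["box"],len(C),np.round(np.median(C,0)),C.min(0).round(),C.max(0).round())
            if b=="cabinet":
                T=C[np.abs(C[:,2]-115)<5];print("top",len(T),rect(T))
                np.save(f"top_{n}.npy",T)
E
```

```text
scene yellow 0.73 623 [446.7 -98.2 124.6  69.2   6.6] z 11.5 top [ 442.7 -104.3  120.9   62.5    8.1]
scene coral 0.28 307 [533.4 135.4  89.1  32.4  46.6] z 90.0 top [0. 0. 0. 0. 0.]
scene blue 0.88 545 [ 452.7 -243.5  120.5   74.8  -16.9] z 11.3 top [ 447.4 -250.7  119.1   66.5  -19.5]
scene blue 0.27 1124 [413.3 452.1 137.5  48.   21.6] z 51.9 top [457.9 472.   43.4  18.6 -64.4]
scene mauve 0.58 632 [ 582.1 -244.7  122.    73.2   -8.1] z 11.4 top [ 577.6 -253.8  119.7   67.1   -8.3]
scene green 0.91 774 [568.8 -89.5 127.6  69.3   5.6] z 11.5 top [565.9 -96.3 120.5  63.1   5.8]
scene lock_knob 0.74 [316.9, 244.8, 30.8, 33.8] 545 [634. 127. 121.] [494. -75.  -3.] [658. 141. 166.]
scene handle 0.53 [356.5, 277.3, 21.3, 28.6] 279 [592. 204.  88.] [578. 185.  54.] [605. 211. 116.]
scene cabinet 0.63 [216.2, 246.3, 169.1, 179.2] 19518 [771. 238. 112.] [492. -72.  -5.] [877. 320. 166.]
top 12374 [723.9 188.7 292.  253.1  -3.3]
scene dye_pink 0.75 [502.0, 337.7, 32.7, 46.0] 1050 [458. 472.  55.] [360. 421.  -3.] [469. 489. 100.]
scene dye_black 0.62 [460.8, 372.4, 32.3, 49.5] 1130 [572. 47
[... 1049 characters left out ...]
 122.] [597. 102.  63.] [652. 135. 167.]
side handle 0.76 [281.5, 190.4, 35.7, 62.4] 780 [618. 186.  72.] [573. 105.  -4.] [669. 332. 123.]
side cabinet 0.79 [278.4, 156.1, 129.0, 104.7] 9255 [719. 116. 113.] [ 573.   51. -761.] [1605. 1300.  167.]
top 5229 [721.1 186.5 295.4 256.8  -2.9]
side dye_pink 0.87 [201.9, 169.7, 17.6, 28.3] 381 [440. 449.  51.] [420. 436.  -1.] [477. 531. 102.]
side dye_black 0.82 [236.4, 161.7, 18.3, 26.0] 369 [553. 457.  45.] [534. 446.  -2.] [599. 582.  94.]
side sprinkles 0.25 [303.2, 197.3, 22.5, 40.5] 429 [622. 110. 122.] [597. 101.  14.] [661. 218. 167.]
side mat 0.95 [215.3, 273.4, 272.2, 202.5] 27864 [ 516. -312.    2.] [ 324. -501.   -5.] [686.   6.  16.]
```

Run:
```python
from h import *
np.set_printoptions(suppress=True)
for n in("side","scene"):
    f=viewer.grab_frame(n);hsv=cv2.cvtColor(f["pixels"],cv2.COLOR_BGR2HSV);H,S,V=[hsv[...,i].astype(int) for i in range(3)]
    reg=np.zeros((480,640),bool)
    if n=="side":reg[180:260,270:340]=1
    else: reg[235:310,215:390]=1
    red=reg&((H<8)|(H>172))&(S>150); blue=reg&(H>100)&(H<130)&(S>150); blk=reg&(V<45)
    for k,m in(("red",red),("blue",blue),("blk",blk)):
        C=cloud(f,m);C=C[(C[:,2]>10)&(C[:,2]<175)&(C[:,0]<700)]
        if len(C)<5: print(n,k,len(C));continue
        print(n,k,len(C),rect(C),np.round(np.median(C,0)))
        if k!="blue":
            T=C[C[:,2]>C[:,2].max()-6];print("  top",len(T),T.mean(0).round(1),T.min(0).round(),T.max(0).round())
        else:
            l=cv2.fitLine(np.float32(C[:,:2]),cv2.DIST_HUBER,0,.01,.01).ravel();print("  line",l,np.degrees(np.arctan2(l[1],l[0])))
    T=np.load(f"top_{n}.npy");T=T[np.abs(T[:,2]-115)<4]
    for a in(0,-2,-4,-6):
        R=np.array([[np.cos(np.radians(a)),np.sin(np.radians(a))],[-np.sin(np.radians(a)),np.cos(np.radians(a))]])
        q=T[:,:2]@R.T; print(a,[np.percentile(q[:,i],[.3,1,99,99.7]).round(0) for i in(0,1)])
```

```text
side red 350 [600.3 135.1 110.7  46.8 -43. ] [621. 110. 122.]
  top 37 [629.2 114.3 164.8] [621. 107. 162.] [637. 123. 168.]
side blue 243 [612.1 186.4 157.5  74.4 -74.1] [620. 199.  75.]
  line [  0.05095094   0.99870116 617.1363     151.8118    ] 87.07946
side blk 348 [613.3 179.9 143.8  86.8  59.3] [603. 184.  76.]
  top 27 [582.4 185.2 114.7] [573. 106. 113.] [610. 203. 118.]
0 [array([581., 607., 864., 869.]), array([ 56.,  58., 309., 313.])]
-2 [array([574., 603., 856., 860.]), array([ 84.,  86., 334., 337.])]
-4 [array([566., 598., 848., 850.]), array([110., 111., 360., 363.])]
-6 [array([557., 593., 840., 843.]), array([133., 135., 386., 390.])]
scene red 347 [630.1 121.4  53.   26.1  -3.1] [636. 128. 125.]
  top 44 [637.9 123.4 163.1] [628. 114. 161.] [646. 130. 167.]Traceback (most recent call last):
  File "<stdin>", line 10, in <module>
  File "h.py", line 12, in cloud
    v,u=np.nonzero(mask&(f["depth"]>0));q=rays(f,np.c_[u,v])*f["depth"][v,u][:,None]
                                          ~~~~^^^^^^^^^^^^^^
  File "h.py", line 6, in rays
    n=cv2.undistortPoints(np.float64(uv).reshape(-1,1,2),K,d).reshape(-1,2)
      ~~~~~~~~~~~~~~~~~~~^^^^^^^^^^^^^^^^^^^^^^^^^^^^^^^^^^^^
cv2.error: OpenCV(4.12.0) /io/opencv/modules/calib3d/src/undistort.dispatch.cpp:347: error: (-215:Assertion failed) CV_IS_MAT(_src) && CV_IS_MAT(_dst) && (_src->rows == 1 || _src->cols == 1) && (_dst->rows == 1 || _dst->cols == 1) && _src->cols + _src->rows - 1 == _dst->rows + _dst->cols - 1 && (CV_MAT_TYPE(_src->type) == CV_32FC2 || CV_MAT_TYPE(_src->type) == CV_64FC2) && (CV_MAT_TYPE(_dst->type) == CV_32FC2 || CV_MAT_TYPE(_dst->type) == CV_64FC2) in function 'cvUndistortPointsInternal'
```

Run:
```python
from h import *
f=viewer.grab_frame("side");cv2.imwrite("pics/sidec.png",cv2.resize(f["pixels"][150:270,260:420],None,fx=5,fy=5,interpolation=2))
```

```text
(no output)
```

View pics/sidec.png

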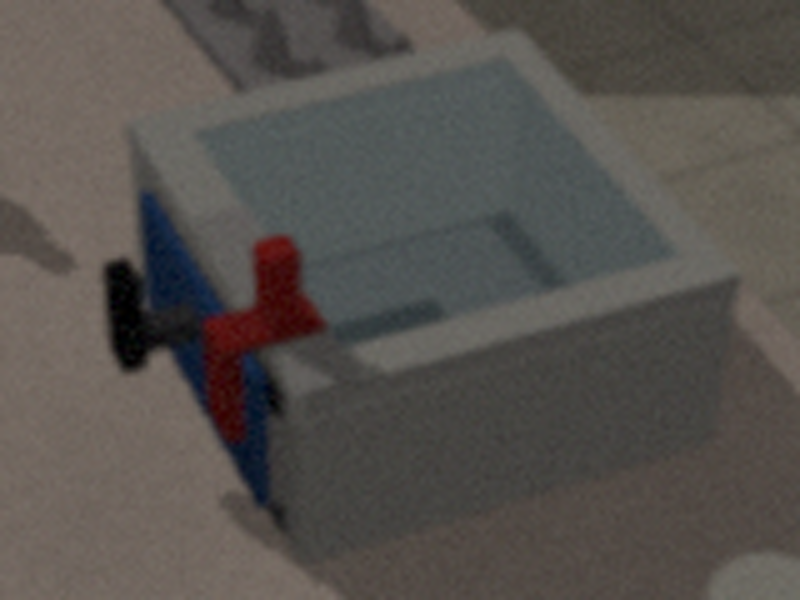

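Run:
```python
from h import *
print(go([600,140,330],87),r.tcp_to_grasp)
```

```text
(array([-52.78, -25.72,  -9.87]), array([ 0.  ,  0.  , -0.26])) -18.700000000000003
```

```bash
python3 -m handwheel '[-4,-2,-1,0,0,0,1,-9,-4,-2,0,0,0,1,-13,-6,-2.6,0,0,0,1,-17.6,-8.6,-3.3,0,0,0,1,-17.6,-8.6,-3.3,0,0,0,1]' 60
python3 -m handwheel '[-4,-2,-1,0,0,0,1,-9,-4,-2,0,0,0,1,-13,-6,-2.6,0,0,0,1,-17.6,-8.6,-3.3,0,0,0,1,-17.6,-8.6,-3.3,0,0,0,1]'
python3 -m handwheel '[-4,-2,-1,0,0,0,1,-9,-4,-2,0,0,0,1,-13,-6,-2.6,0,0,0,1,-17.6,-8.6,-3.3,0,0,0,1,-17.6,-8.6,-3.3,0,0,0,1]'
python3 -m handwheel '[0,0,0,0,0,-0.13,1,0,0,0,0,0,-0.26,1,0,0,0,0,0,-0.26,1]'
python3 - <<'E'
from h import *
print(go([600,140,330],87))
f=viewer.grab_frame("wrist");cv2.imwrite("pics/w1.png",f["pixels"]);print(f["mtx"],f["k1"])
E
```

```text
time: 2.05
tool_pos: [321.3, 407.9, 265.5]
tcp_rot: [0.001, 0.159, 0.987, 0.0]
wrist_force: [-0.4, 0.6, 0.2]
opening: 85.2
finger_force: 0.0
time: 2.55
tool_pos: [462.2, 272.2, 297.9]
tcp_rot: [0.001, 0.159, 0.987, -0.0]
wrist_force: [-0.3, 1.1, 0.0]
opening: 85.5
finger_force: 0.0
time: 3.05
tool_pos: [603.0, 136.4, 329.8]
tcp_rot: [0.001, 0.158, 0.987, -0.0]
wrist_force: [0.1, 0.8, 0.2]
opening: 85.3
finger_force: 0.0
time: 3.35
tool_pos: [599.2, 140.7, 329.9]
tcp_rot: [-0.001, 0.026, 1.0, 0.0]
wrist_force: [0.2, 0.1, -0.1]
opening: 85.6
finger_force: 0.0
(array([-0.08, -0.06, -0.01]), array([ 0.001, -0.001,  0.   ]))
[[341.87512164   0.         322.26789596]
 [  0.         341.87512164 242.29747621]
 [  0.           0.           1.        ]] -0.03522228809880529
```

View pics/w1.png

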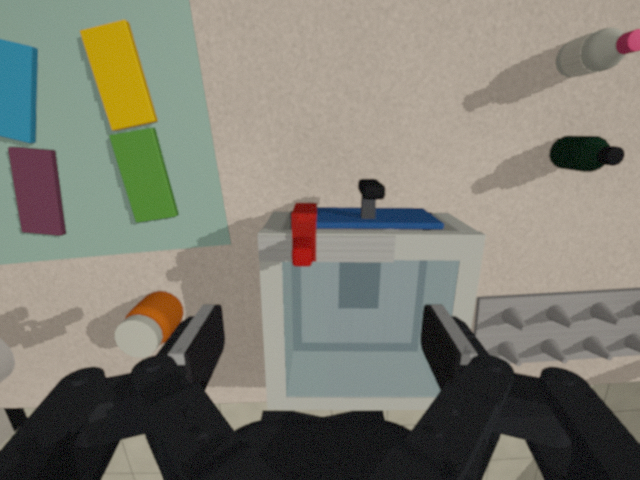

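```bash
cat > wr.py <<'E'
from h import *
np.set_printoptions(suppress=True)
f=viewer.grab_frame("wrist");hsv=cv2.cvtColor(f["pixels"],cv2.COLOR_BGR2HSV);H,S,V=[hsv[...,i].astype(int) for i in range(3)]
red=((H<8)|(H>172))&(S>150);red[:,:230]=0;red[:,480:]=0
C=cloud(f,red);T=C[C[:,2]>155];print("knob",len(T),T.mean(0).round(1),rect(T)) if len(T)>5 else 0
blue=(H>100)&(H<130)&(S>120);blue[:,:240]=0;C=cloud(f,blue);T=C[np.abs(C[:,2]-96)<6]
if len(T)>20:
    l=cv2.fitLine(np.float32(T[:,:2]),cv2.DIST_HUBER,0,.01,.01).ravel();print("panel",len(T),rect(T),np.degrees(np.arctan2(l[1],l[0])),T.mean(0).round(1))
blk=(V<45);blk[:,:240]=0;blk[:,480:]=0;blk[270:]=0;C=cloud(f,blk)
T=C[np.abs(C[:,2]-115)<6];print("handle",len(T),T.mean(0).round(1),rect(T)) if len(T)>5 else 0
for b in("yellow","coral","blue","mauve","green"):
    for o in viewer.silhouettes("wrist","board_"+b)[:1]:
        m=o["pixels"];C=cloud(f,m);T=C[np.abs(C[:,2]-14)<5]
        if len(T)>50:print(b,round(o["confidence"],2),len(T),rect(T),np.median(T[:,2]).round(1))
C=cloud(f,np.ones((480,640),bool));q=C[(C[:,2]>109)&(C[:,2]<121)&(C[:,0]>550)&(C[:,1]>0)&(C[:,1]<350)];print("cabtop",rect(q))
E
python3 wr.py
```

```text
knob 414 [628.9 122.7 175.2] [615.5 147.1  67.8  60.6  79.9]
panel 854 [600.8 301.7 335.   57.4 -87.9] 86.72508 [622.7 205.3  95.7]
handle 284 [581.4 195.  114.8] [581.8 195.5  21.   14.6  86.8]
yellow 0.71 4989 [ 437.1 -105.4  121.1   62.4    7.8] 14.4
blue 0.63 3258 [ 444.7 -243.7  120.1   43.5  -17.6] 14.2
mauve 0.65 173 [ 749.2 -100.6   62.5   24.6   47.4] 14.3
green 0.74 3964 [561.3 -97.3 119.6  61.2   5.8] 14.3
cabtop [721.2 188.5 293.9 251.2  -3.9]
```

Run:
```python
from h import *
f=viewer.grab_frame("wrist");hsv=cv2.cvtColor(f["pixels"],cv2.COLOR_BGR2HSV);H,S,V=[hsv[...,i].astype(int) for i in range(3)]
red=((H<8)|(H>172))&(S>150);red[:,:270]=0;red[:,340:]=0;red[280:]=0
C=cloud(f,red);T=C[np.abs(C[:,2]-166)<5];print(len(T),T.mean(0),rect(T),C[:,:2].min(0),C[:,:2].max(0))
k=T.mean(0);k[2]=132;print(go([k[0],k[1],230],86.7),go(k,86.7))
```

```text
358 [631.26042154 119.89247094 165.75358861] [632.1 120.   18.3  18.   86.6] [598.40804124  95.45575829] [651.77653039 134.26627949]
(array([-3.24, -1.78, 10.04]), array([0.   , 0.   , 0.004])) (array([-3.24, -1.78, 19.84]), array([0.   , 0.   , 0.004]))
```

```bash
python3 -m handwheel '[-3.2,-1.8,5,0,0,0,1,-3.2,-1.8,10,0,0,0,1,-3.2,-1.8,14,0,0,0,1,-3.2,-1.8,18,0,0,0,1,-3.2,-1.8,19.8,0,0,0,1]'
python3 -m handwheel '[0,0,0,0,0,0,0,0,0,0,0,0,0,0,0,0,0,0,0,0,0,0,0,0,0,0,0,0,0,0,0,0,0,0,0]' 30
python3 -m handwheel '[0,-1,0,0,0,0,0,0,-2,0,0,0,0,0,0,-3,0,0,0,0,0,0,-4,0,0,0,0,0,0,-4.3,0,0,0,0,0]'
python3 -m handwheel '[0,-0.4,0,0,0,0,0,0,-0.4,0,0,0,0,0]'
```

```text
time: 4.25
tool_pos: [628.5, 118.9, 127.6]
tcp_rot: [-0.004, 0.027, 1.0, -0.001]
wrist_force: [-0.5, -0.7, 0.4]
opening: 85.7
finger_force: 0.0
time: 4.75
tool_pos: [631.7, 119.6, 134.1]
tcp_rot: [0.002, 0.027, 1.0, 0.0]
wrist_force: [-0.1, -0.1, 3.2]
opening: 19.9
finger_force: 34.6
time: 5.25
tool_pos: [629.2, 75.7, 134.0]
tcp_rot: [0.001, 0.027, 1.0, 0.0]
wrist_force: [-1.2, 2.5, 6.8]
opening: 19.6
finger_force: 35.1
time: 5.45
tool_pos: [629.1, 75.2, 134.0]
tcp_rot: [0.001, 0.027, 1.0, 0.003]
wrist_force: [-0.0, 10.6, 6.1]
opening: 19.5
finger_force: 35.0
```

```bash
python3 -m handwheel '[0,0.4,0,0,0,0,0,0,0.4,0,0,0,0,1,0,0.4,0,0,0,0,1,0,0.4,0,0,0,0,1,0,0.4,-4,0,0,0,1]'
python3 -m handwheel '[0,0,-3,0,0,0,1,0,0,-6,0,0,0,1,4,5,-6,0,0,0,1,4.8,8,-6,0,0,0,1,4.8,12,-6,0,0,0,1]'
python3 - <<'E'
from h import *
print(go([581.6,195.3,180],86.7),go([581.6,195.3,78],86.7))
E
```

```text
time: 5.95
tool_pos: [625.0, 75.8, 166.8]
tcp_rot: [-0.007, 0.027, 1.0, -0.001]
wrist_force: [-0.1, 0.0, -0.2]
opening: 76.3
finger_force: 0.0
time: 6.45
tool_pos: [585.1, 199.5, 232.9]
tcp_rot: [-0.0, 0.027, 1.0, -0.0]
wrist_force: [1.4, -0.7, -0.1]
opening: 85.2
finger_force: 0.0
(array([ 0.32, -0.44,  5.29]), array([-0.   , -0.001,  0.004])) (array([ 0.32, -0.44, 15.49]), array([-0.   , -0.001,  0.004]))
```

```bash
python3 -m handwheel '[0.3,-0.4,5,0,0,0,1,0.3,-0.4,10,0,0,0,1,0.3,-0.4,13,0,0,0,1,0.3,-0.4,15.5,0,0,0,1,0.3,-0.4,15.5,0,0,0,1]'
python3 -m handwheel '[0,0,0,0,0,0,0,0,0,0,0,0,0,0,0,0,0,0,0,0,0,0,0,0,0,0,0,0,0,0,0,0,0,0,0]' 60
python3 -m handwheel '[1,0,0,0,0,0,0,3,0,0,0,0,0,0,5,0,0,0,0,0,0,7,0,0,0,0,0,0,9,0,0,0,0,0,0]'
python3 -m handwheel '[2,0,0,0,0,0,0,4,0,0,0,0,0,0,6,0,0,0,0,0,0,8,0,0,0,0,0,0,8.8,0,0,0,0,0,0]'
python3 -m handwheel '[0.4,0,0,0,0,0,0,0.4,0,0,0,0,0,0]'
```

```text
time: 6.95
tool_pos: [581.1, 193.9, 73.2]
tcp_rot: [-0.004, 0.026, 1.0, -0.001]
wrist_force: [-1.4, -1.0, -0.5]
opening: 85.6
finger_force: 0.0
time: 7.45
tool_pos: [584.5, 196.2, 78.9]
tcp_rot: [0.001, 0.027, 1.0, 0.001]
wrist_force: [-1.3, 4.3, 5.4]
opening: 23.1
finger_force: 59.4
time: 7.95
tool_pos: [495.7, 201.4, 78.8]
tcp_rot: [0.003, 0.027, 1.0, 0.002]
wrist_force: [4.2, 6.1, 3.1]
opening: 23.1
finger_force: 59.3
time: 8.45
tool_pos: [407.0, 206.7, 78.9]
tcp_rot: [0.003, 0.027, 1.0, 0.002]
wrist_force: [3.2, 7.4, 1.4]
opening: 23.2
finger_force: 59.2
time: 8.65
tool_pos: [404.9, 206.8, 78.8]
tcp_rot: [0.004, 0.026, 1.0, 0.002]
wrist_force: [3.6, 6.4, 2.5]
opening: 23.4
finger_force: 60.1
```

```bash
python3 -m handwheel '[0.3,0,0,0,0,0,0,0.3,0,0,0,0,0,0,0.3,0,0,0,0,0,0]'
python3 -m handwheel '[0,0,0,0,0,0,1,0,0,0,0,0,0,1,0,0,0,0,0,0,1,0,0,-5,0,0,0,1,0,0,-9,0,0,0,1]'
python3 -m handwheel '[0,0,-5,0,0,0,1,0,0,-10,0,0,0,1,0,0,-15,0,0,0,1,0,0,-20,0,0,0,1,0,0,-20,0,0,0,1]'
python3 - <<'E'
from h import *
print(go([540,120,360],86.7))
f=viewer.grab_frame("wrist");cv2.imwrite("pics/w2.png",f["pixels"])
E
```

```text
time: 8.95
tool_pos: [405.0, 206.8, 78.9]
tcp_rot: [0.007, 0.026, 1.0, 0.003]
wrist_force: [14.0, 4.1, -4.6]
opening: 23.3
finger_force: 59.7
time: 9.45
tool_pos: [398.2, 204.4, 168.1]
tcp_rot: [-0.001, 0.026, 1.0, -0.001]
wrist_force: [1.4, 0.9, -0.5]
opening: 85.3
finger_force: 0.0
time: 9.95
tool_pos: [401.0, 205.7, 374.1]
tcp_rot: [0.006, 0.026, 1.0, 0.003]
wrist_force: [-0.2, -1.0, -0.2]
opening: 85.6
finger_force: 0.0
(array([-14.32,  -7.84,   1.53]), array([0.007, 0.012, 0.005]))
```

View pics/w2.png

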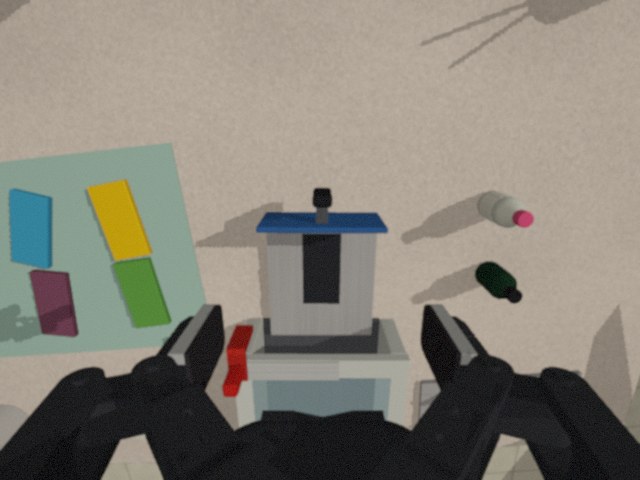

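```bash
cat > bd.py <<'E'
from h import *
np.set_printoptions(suppress=True)
def look(names,zs=14,tol=5):
    f=viewer.grab_frame("wrist")
    for b in names:
        for o in viewer.silhouettes("wrist","board_"+b)[:2]:
            C=cloud(f,o["pixels"]);T=C[np.abs(C[:,2]-zs)<tol]
            if len(T)>300:print(b,round(o["confidence"],2),len(T),rect(T),np.median(T[:,2]).round(1))
    return f
def pad(f,cx=(420,570),cy=(120,280)):
    V=f["pixels"].max(2).astype(int)
    P=cloud(f,V<65);T=P[(np.abs(P[:,2]-14)<6)&(P[:,0]>cx[0])&(P[:,0]<cx[1])&(P[:,1]>cy[0])&(P[:,1]<cy[1])]
    print("pad",len(T),rect(T),np.median(T[:,2]).round(1))
E
python3 - <<'E'
from bd import *
f=look(["yellow","coral","blue","mauve","green"]);pad(f,(440,585),(150,250))
hsv=cv2.cvtColor(f["pixels"],cv2.COLOR_BGR2HSV);H,S,V=[hsv[...,i].astype(int) for i in range(3)]
blue=(H>100)&(H<130)&(S>120);blue[:,:200]=0;C=cloud(f,blue);T=C[np.abs(C[:,2]-96)<6];print("panel",rect(T))
print(go([470,-50,330],96.5),go([437,-107,150],96.8))
E
```

```text
yellow 0.88 2898 [ 437.  -104.9  118.4   61.2    7.6] 14.2
blue 0.88 2811 [ 441.4 -252.7  120.3   62.2  -17.4] 14.1
mauve 0.66 2275 [ 572.8 -254.6  120.6   61.6   -8.3] 14.0
green 0.67 2449 [561.2 -97.8 121.6  61.4   5.7] 14.1
pad 2362 [529.8 199.6 113.2  57.1  -3.5] 15.1
panel [421.  205.3 164.5  52.2  87.8]
(array([ -8.49, -25.04,   3.58]), array([-0.001, -0.003, -0.166])) (array([ -5.56, -30.87,  21.59]), array([-0.001, -0.003, -0.171]))
```

```bash
python3 -m handwheel '[-0.6,-4.5,2,0,0,0,1,-1.5,-9,4,0,0,0,1,-2.4,-13.5,6,0,0,0,1,-3,-17,8,0,0,0,1,-3,-17,8,0,0,0,1]'
python3 -m handwheel '[-1,-4.5,1,0,0,0,1,-2,-9,3,0,0,-0.09,1,-2.5,-13.8,5,0,0,-0.17,1,-2.5,-13.8,8,0,0,-0.17,1,-2.5,-13.8,8,0,0,-0.17,1]'
python3 - <<'E'
from bd import *
f=look(["yellow","blue","mauve","green"]);cv2.imwrite("pics/w3.png",f["pixels"])
print(go([437,-105.3,60],97.4),go([437,-105.3,0],97.4))
E
```

```text
time: 10.8
tool_pos: [418.2, 30.1, 283.8]
tcp_rot: [-0.004, 0.029, 1.0, -0.001]
wrist_force: [0.8, 0.5, -0.0]
opening: 85.1
finger_force: 0.0
time: 11.3
tool_pos: [435.3, -105.3, 203.8]
tcp_rot: [-0.004, -0.057, 0.998, 0.002]
wrist_force: [-0.7, 0.6, -0.2]
opening: 85.5
finger_force: 0.0
yellow 0.65 6873 [ 437.1 -106.   119.8   59.9    7.6] 14.5
blue 0.82 7051 [ 442.1 -253.3  120.4   60.3  -17.1] 14.4
blue 0.75 6928 [ 437.3 -105.9  120.    60.     7.5] 14.5
mauve 0.82 3342 [ 569.9 -255.   113.6   60.6   -8.1] 14.2
green 0.74 5178 [561.6 -97.9 120.4  60.2   5.7] 14.4
(array([ 0.23, -0.02, 14.88]), array([-0.001,  0.003, -0.01 ])) (array([ 0.25, -0.02, 20.88]), array([-0.001,  0.003, -0.01 ]))
```

```bash
python3 -m handwheel '[0.1,-0.1,5,0,0,0,1,0.1,-0.1,10,0,0,-0.01,1,0.1,-0.1,14.8,0,0,-0.01,1,0.1,-0.1,14.8,0,0,-0.01,1,0.1,-0.1,14.8,0,0,-0.01,1]'
python3 - <<'E'
from h import *
print(pose()[0]["tool_pos"],go([437.2,-106,60],97.5),go([437.2,-106,0],97.5))
E
```

```text
time: 12.05
tool_pos: [438.0, -106.4, 60.5]
tcp_rot: [0.001, -0.064, 0.998, -0.0]
wrist_force: [0.7, 0.1, 1.8]
opening: 85.5
finger_force: 0.0
[ 438.04083039 -106.40906399   60.47749445] (array([0.08, 0.05, 0.05]), array([-0.   ,  0.001, -0.003])) (array([0.08, 0.05, 6.05]), array([-0.   ,  0.001, -0.003]))
```

```bash
python3 -m handwheel '[0.1,0,3,0,0,0,1,0.1,0,5,0,0,0,1,0.1,0,6,0,0,0,1,0.1,0,6,0,0,0,1]'
python3 -m handwheel '[0,0,0,0,0,0,0.5,0,0,0,0,0,0,0.5,0,0,0,0,0,0,0.5,0,0,0,0,0,0,0.5,0,0,0,0,0,0,0.5]' 40
python3 -m handwheel '[0,0,-1,0,0,0,0.5,0,0,-3,0,0,0,0.5,0,0,-6,0,0,0,0.5]'
```

```text
time: 12.45
tool_pos: [437.3, -107.0, 0.5]
tcp_rot: [0.001, -0.064, 0.998, -0.0]
wrist_force: [0.2, -0.7, 0.1]
opening: 85.7
finger_force: 0.0
time: 12.95
tool_pos: [437.3, -107.2, 1.0]
tcp_rot: [0.002, -0.064, 0.998, -0.0]
wrist_force: [-0.1, 0.5, 6.5]
opening: 58.6
finger_force: 42.1
time: 13.25
tool_pos: [435.0, -106.6, 59.9]
tcp_rot: [-0.001, -0.064, 0.998, 0.0]
wrist_force: [0.2, 0.1, -0.2]
opening: 58.6
finger_force: 44.0
```

```bash
python3 -m handwheel '[0,0,-4,0,0,0,0.5,0,0,-8,0,0,0,0.5,0,0,-12,0,0,0,0.5,0,0,-15,0,0,0,0.5,0,0,-15,0,0,0,0.5]'
python3 - <<'E'
from h import *
print(go([531,199.5,210],86.5))
E
```

```text
time: 13.75
tool_pos: [438.3, -107.5, 214.7]
tcp_rot: [0.005, -0.064, 0.998, -0.002]
wrist_force: [0.0, -1.0, -0.1]
opening: 58.4
finger_force: 44.1
(array([-13.09,  29.28,   0.48]), array([-0.003,  0.011,  0.188]))
```

```bash
python3 -m handwheel '[-1.7,3.8,0,0,0,0,0.5,-3.4,7.6,0,0,0,0,0.5,-5.1,11.4,0,0,0,0,0.5,-6.5,14.6,0,0,0,0,0.5]'
python3 -m handwheel '[-1.7,3.8,0,0,0,0,0.5,-3.4,7.6,0,0,0,0,0.5,-5.1,11.4,0,0,0,0.09,0.5,-6.5,14.6,0,0,0,0.188,0.5,-6.5,14.6,0,0,0,0.188,0.5]'
python3 - <<'E'
from bd import *
print(go([531,199.5,60],86.5))
f=look(["yellow"],202,40);cv2.imwrite("pics/w4.png",f["pixels"]);pad(f,(440,600),(150,250));print(pose()[0]["tool_pos"])
E
```

```text
time: 14.15
tool_pos: [481.4, 47.9, 209.0]
tcp_rot: [-0.0, -0.064, 0.998, 0.0]
wrist_force: [0.5, -0.4, -1.1]
opening: 58.8
finger_force: 44.0
time: 14.65
tool_pos: [528.1, 202.9, 208.5]
tcp_rot: [-0.0, 0.029, 1.0, 0.001]
wrist_force: [-0.2, -1.3, -1.3]
opening: 58.8
finger_force: 44.0
(array([-0.31, -0.34, 14.84]), array([ 0.001, -0.001,  0.003]))
yellow 0.59 32239 [523.7 203.1 111.   61.   -3.4] 221.9
pad 1174 [483.1 202.3  57.8  18.5  86.6] 15.1
[526.99568162 199.40186123 208.50195935]
```

View pics/w4.png

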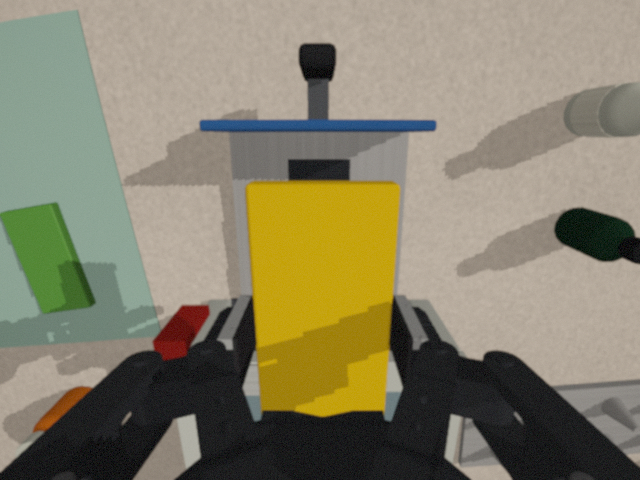

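```bash
python3 - <<'E'
from h import *
print(go([532.5,199.4,60],86.6))
E
python3 -m handwheel '[-0.5,0,4,0,0,0,0.5,-0.5,0,8,0,0,0,0.5,-0.5,0,12,0,0,0,0.5,-0.5,0,16,0,0,0,0.5,-0.5,0,16,0,0,0,0.5]'
python3 -m handwheel '[0,0,0,0,0,0,0.5,0,0,0,0,0,0,0.5]'
python3 - <<'E'
from h import *
print(pose()[0]["tool_pos"],go([532.5,199.4,13.5],86.6))
E
```

```text
(array([-0.58,  0.05, 14.85]), array([-0.001, -0.002,  0.001]))
time: 15.25
tool_pos: [528.1, 196.0, 44.6]
tcp_rot: [-0.006, 0.031, 1.0, -0.002]
wrist_force: [-0.2, -0.5, -0.5]
opening: 58.5
finger_force: 44.0
time: 15.45
tool_pos: [534.4, 199.0, 51.7]
tcp_rot: [0.002, 0.031, 1.0, 0.001]
wrist_force: [-0.6, -1.0, 0.1]
opening: 58.8
finger_force: 44.0
[534.42279007 198.95364659  51.72535608] (array([0.21, 0.03, 3.82]), array([ 0.002,  0.004, -0.002]))
```

```bash
python3 -m handwheel '[0.15,0,1.5,0,0,0,0.5,0.15,0,2.7,0,0,0,0.5,0.15,0,3.2,0,0,0,0.5,0.15,0,3.5,0,0,0,0.5,0.15,0,3.5,0,0,0,0.5]'
python3 - <<'E'
from h import *
s=pose()[0];print(s["tool_pos"],s["wrist_force"],go([532.5,199.4,13.2],86.6))
E
```

```text
time: 15.95
tool_pos: [531.5, 199.1, 14.4]
tcp_rot: [0.0, 0.03, 1.0, 0.0]
wrist_force: [-0.3, -0.7, -0.8]
opening: 58.6
finger_force: 44.1
[531.45822706 199.11467746  14.42523708] [-0.25858897 -0.65644575 -0.81639108] (array([-0.1 ,  0.03,  0.12]), array([ 0.   ,  0.   , -0.001]))
```

```bash
python3 -m handwheel '[-0.1,0,0.1,0,0,0,0.5,-0.1,0,0.15,0,0,0,0.5,-0.1,0,0.15,0,0,0,0.5]'
python3 -m handwheel '[0,0,0,0,0,0,0.75,0,0,0,0,0,0,0.75,0,0,0,0,0,0,0.9,0,0,-2,0,0,0,0.9,0,0,-6,0,0,0,0.9]'
python3 -m handwheel '[4,0,-5,0,0,0,1,8,0,-10,0,0,0,1,12,0,-15,0,0,0,1,13,0,-20,0,0,0,1,13,0,-22,0,0,0,1]'
python3 -m handwheel '[0,0,-4,0,0,0,1,0,0,-6,0,0,0,1,0,0,-6,0,0,0,1,0,0,-6,0,0,0,1]'
python3 - <<'E'
from bd import *
f=look(["yellow"],26,5);look(["blue","mauve","green"]);cv2.imwrite("pics/w5.png",f["pixels"]);print(pose()[0]["tool_pos"])
E
```

```text
time: 16.25
tool_pos: [532.8, 199.1, 13.1]
tcp_rot: [0.0, 0.03, 1.0, 0.0]
wrist_force: [0.4, 0.9, -0.5]
opening: 58.7
finger_force: 44.1
time: 16.75
tool_pos: [530.0, 198.2, 70.7]
tcp_rot: [-0.004, 0.03, 1.0, -0.001]
wrist_force: [1.0, -1.0, 0.0]
opening: 76.8
finger_force: 0.0
time: 17.25
tool_pos: [402.8, 206.3, 285.4]
tcp_rot: [-0.001, 0.03, 1.0, -0.0]
wrist_force: [0.8, 0.6, 0.5]
opening: 85.4
finger_force: 0.0
time: 17.65
tool_pos: [404.7, 206.5, 343.2]
tcp_rot: [-0.0, 0.03, 1.0, -0.0]
wrist_force: [-0.7, 1.3, -0.7]
opening: 85.3
finger_force: 0.0
yellow 0.64 3059 [532.3 199.7 119.7  60.1  -3.5] 26.5
blue 0.55 2839 [ 443.1 -250.   121.5   57.5  -18.6] 14.1
mauve 0.91 2500 [ 573.3 -254.8  121.2   62.7   -7.5] 14.0
green 0.69 2655 [560.7 -97.5 120.9  61.4   4.2] 14.1
[404.86252332 206.54622426 342.65498117]
```

View pics/w5.png

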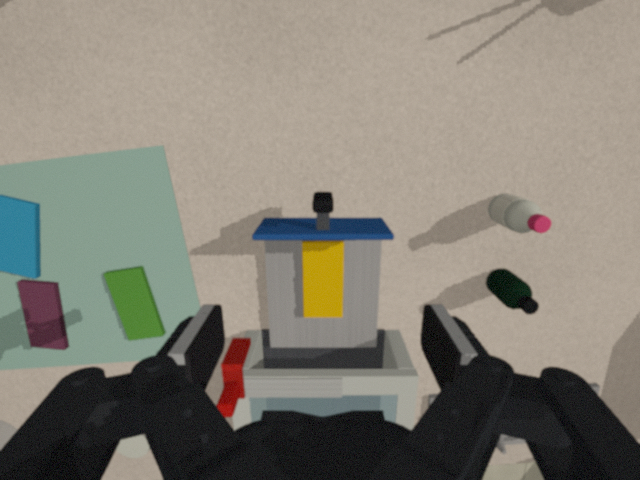

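Run:
```python
from h import *
print(go([561.2,-97.7,200],95.6))
```

```text
(array([-17.49, -29.4 ,  14.26]), array([-0.001, -0.002, -0.159]))
```

```bash
python3 -m handwheel '[-2.2,-3.7,0,0,0,0,1,-4.4,-7.4,0,0,0,0,1,-6.6,-11,1,0,0,0,1,-8.8,-14.7,3,0,0,0,1,-8.8,-14.7,3,0,0,0,1]'
python3 -m handwheel '[-2.2,-3.7,2,0,0,0,1,-4.4,-7.4,4,0,0,0,1,-6.6,-11,7,0,0,-0.08,1,-8.7,-14.7,10,0,0,-0.16,1,-8.7,-14.7,11,0,0,-0.16,1]'
python3 -m handwheel '[0,0,0,0,0,0,1,0,0,0,0,0,0,1]'
python3 - <<'E'
from bd import *
f=look(["green","mauve","blue"]);print(pose()[0]["tool_pos"])
print(go([561.2,-97.7,60],95.7))
E
```

```text
time: 18.45
tool_pos: [484.4, 50.7, 310.5]
tcp_rot: [-0.003, 0.033, 0.999, -0.001]
wrist_force: [0.0, -0.5, 0.0]
opening: 85.0
finger_force: 0.0
time: 18.95
tool_pos: [562.2, -99.9, 200.4]
tcp_rot: [-0.002, -0.048, 0.999, 0.0]
wrist_force: [-0.3, 1.3, -0.0]
opening: 85.5
finger_force: 0.0
time: 19.15
tool_pos: [561.8, -96.1, 204.4]
tcp_rot: [0.0, -0.05, 0.999, 0.0]
wrist_force: [-0.4, -0.6, 0.8]
opening: 85.4
finger_force: 0.0
green 0.79 6977 [561.7 -97.8 118.8  60.1   5.6] 14.5
mauve 0.63 6939 [ 574.  -255.   121.4   60.9   -8.1] 14.4
blue 0.83 9389 [ 442.6 -253.2  120.1   61.1  -17. ] 14.4
[562.25405551 -96.23670941 205.40343446]
(array([ 0.16, -0.13, 14.54]), array([-0.   ,  0.003,  0.001]))
```

```bash
python3 -m handwheel '[0.05,-0.15,5,0,0,0,1,0.05,-0.15,10,0,0,0,1,0.05,-0.15,14.5,0,0,0,1,0.05,-0.15,14.5,0,0,0,1,0.05,-0.15,14.5,0,0,0,1]'
python3 - <<'E'
from h import *
print(pose()[0]["tool_pos"],go([561.6,-97.8,1.2],95.7))
E
```

```text
time: 19.85
tool_pos: [562.3, -98.6, 59.9]
tcp_rot: [0.0, -0.05, 0.999, -0.0]
wrist_force: [0.4, 0.2, 1.0]
opening: 85.2
finger_force: 0.0
[562.26630742 -98.55314711  59.93813932] (array([0.06, 0.08, 5.87]), array([-0.   ,  0.001,  0.   ]))
```

```bash
python3 -m handwheel '[0.05,0.05,3,0,0,0,1,0.05,0.05,5,0,0,0,1,0.05,0.05,5.9,0,0,0,1,0.05,0.05,5.9,0,0,0,1]'
python3 -m handwheel '[0,0,0,0,0,0,0.5,0,0,0,0,0,0,0.5,0,0,0,0,0,0,0.5,0,0,0,0,0,0,0.5,0,0,0,0,0,0,0.5]' 40
python3 -m handwheel '[0,0,-3,0,0,0,0.5,0,0,-7,0,0,0,0.5,0,0,-11,0,0,0,0.5,0,0,-15,0,0,0,0.5,0,0,-19,0,0,0,0.5]'
python3 -m handwheel '[0,0,-2,0,0,0,0.5,0,0,-2,0,0,0,0.5]'
python3 - <<'E'
from h import *
print(go([532.5,199.4,220],86.5))
E
```

```text
time: 20.25
tool_pos: [562.2, -98.5, 1.2]
tcp_rot: [0.001, -0.05, 0.999, -0.0]
wrist_force: [0.1, -0.2, 0.6]
opening: 85.4
finger_force: 0.0
time: 20.75
tool_pos: [562.5, -98.7, 1.9]
tcp_rot: [0.002, -0.05, 0.999, -0.0]
wrist_force: [-1.4, 0.3, 4.9]
opening: 58.9
finger_force: 42.5
time: 21.25
tool_pos: [560.9, -98.4, 192.6]
tcp_rot: [0.001, -0.05, 0.999, -0.0]
wrist_force: [1.3, -0.3, -0.7]
opening: 58.7
finger_force: 44.1
time: 21.45
tool_pos: [563.0, -98.8, 214.5]
tcp_rot: [0.005, -0.05, 0.999, -0.001]
wrist_force: [0.3, -0.2, -0.7]
opening: 58.4
finger_force: 44.1
(array([ 0.07, 29.98, -0.63]), array([-0.002,  0.009,  0.16 ]))
```

```bash
python3 -m handwheel '[0,4,0,0,0,0,0.5,0,8,0,0,0,0,0.5,0,12,0,0,0,0,0.5,0,16,0,0,0,0,0.5,0,16,0,0,0,0,0.5]'
python3 -m handwheel '[0,4,0,0,0,0,0.5,0,8,0,0,0,0.05,0.5,0,12,0,0,0,0.12,0.5,0.05,14,0,0,0,0.16,0.5,0.05,14,0,0,0,0.16,0.5]'
python3 -m handwheel '[0,0,0,0,0,0,0.5,0,0,0,0,0,0,0.5]'
python3 - <<'E'
from h import *
print(pose()[0]["tool_pos"],go([533,199.5,70],86.5))
E
```

```text
time: 21.95
tool_pos: [543.7, 64.7, 208.6]
tcp_rot: [-0.001, -0.052, 0.999, 0.001]
wrist_force: [0.8, -0.5, 0.2]
opening: 58.8
finger_force: 44.1
time: 22.45
tool_pos: [530.1, 201.6, 208.6]
tcp_rot: [-0.001, 0.029, 1.0, -0.0]
wrist_force: [0.2, -1.1, -0.8]
opening: 58.7
finger_force: 44.1
time: 22.65
tool_pos: [530.8, 198.6, 209.3]
tcp_rot: [-0.0, 0.031, 1.0, -0.0]
wrist_force: [1.2, 0.2, 0.4]
opening: 58.2
finger_force: 44.1
[530.77470743 198.61672394 209.32941402] (array([-0.23,  0.11, 13.93]), array([-0.001, -0.001, -0.001]))
```

```bash
python3 -m handwheel '[-0.2,0.1,4,0,0,0,0.5,-0.2,0.1,8,0,0,0,0.5,-0.2,0.1,12,0,0,0,0.5,-0.2,0.1,14.5,0,0,0,0.5,-0.2,0.1,14.5,0,0,0,0.5]'
python3 -m handwheel '[0,0,0,0,0,0,0.5,0,0,0,0,0,0,0.5]'
python3 - <<'E'
from h import *
print(pose()[0]["tool_pos"],go([533,199.5,26],86.5))
E
```

```text
time: 23.15
tool_pos: [530.4, 198.6, 61.3]
tcp_rot: [-0.004, 0.031, 1.0, -0.002]
wrist_force: [0.9, 0.8, -0.5]
opening: 58.6
finger_force: 44.1
time: 23.35
tool_pos: [534.4, 200.9, 66.7]
tcp_rot: [0.002, 0.031, 1.0, 0.001]
wrist_force: [-0.2, 0.1, -1.7]
opening: 58.5
finger_force: 44.1
[534.42158324 200.85452899  66.72625741] (array([ 0.15, -0.15,  4.07]), array([ 0.001,  0.003, -0.   ]))
```

```bash
python3 -m handwheel '[0.1,-0.1,1.5,0,0,0,0.5,0.1,-0.1,3,0,0,0,0.5,0.1,-0.1,3.7,0,0,0,0.5,0.1,-0.1,3.8,0,0,0,0.5,0.1,-0.1,3.8,0,0,0,0.5]'
python3 - <<'E'
from h import *
s=pose()[0];print(s["tool_pos"],s["wrist_force"],go([533,199.5,26],86.5))
E
```

```text
time: 23.85
tool_pos: [532.5, 200.2, 27.8]
tcp_rot: [0.001, 0.03, 1.0, 0.0]
wrist_force: [-0.1, 0.7, 0.2]
opening: 59.0
finger_force: 44.1
[532.50208105 200.19080555  27.75610532] [-0.12954677  0.70789936  0.17276517] (array([-0.05, -0.07,  0.18]), array([0.001, 0.002, 0.   ]))
```

```bash
python3 -m handwheel '[-0.05,-0.05,0.1,0,0,0,0.5,-0.05,-0.05,0.18,0,0,0,0.5,-0.05,-0.05,0.18,0,0,0,0.5]'
python3 -m handwheel '[0,0,0,0,0,0,0.75,0,0,0,0,0,0,0.75,0,0,0,0,0,0,0.9,0,0,-2,0,0,0,0.9,0,0,-6,0,0,0,0.9]'
python3 -m handwheel '[4,0,-5,0,0,0,1,8,0,-10,0,0,0,1,12,0,-15,0,0,0,1,13,0,-20,0,0,0,1,13,0,-22,0,0,0,1]'
python3 -m handwheel '[0,0,-4,0,0,0,1,0,0,-6,0,0,0,1,0,0,-6,0,0,0,1,0,0,-6,0,0,0,1]'
python3 - <<'E'
from bd import *
f=look(["green"],38,5);look(["yellow"],26);look(["blue","mauve"]);cv2.imwrite("pics/w6.png",f["pixels"]);print(pose()[0]["tool_pos"])
print(go([573.6,-255,220],81.9))
E
```

```text
time: 24.15
tool_pos: [533.0, 199.6, 25.9]
tcp_rot: [0.001, 0.03, 1.0, 0.0]
wrist_force: [-0.2, -0.3, 4.7]
opening: 58.4
finger_force: 44.6
time: 24.65
tool_pos: [529.9, 198.6, 82.7]
tcp_rot: [-0.004, 0.03, 1.0, -0.001]
wrist_force: [0.3, 0.5, -0.1]
opening: 76.8
finger_force: 0.0
time: 25.15
tool_pos: [402.8, 206.8, 297.4]
tcp_rot: [-0.001, 0.03, 1.0, -0.0]
wrist_force: [2.2, 0.2, -0.4]
opening: 85.5
finger_force: 0.0
time: 25.55
tool_pos: [404.7, 207.0, 355.2]
tcp_rot: [-0.001, 0.03, 1.0, -0.0]
wrist_force: [-0.3, -0.1, 0.0]
opening: 85.4
finger_force: 0.0
green 0.78 3081 [532.1 200.2 120.4  60.2  -3.6] 38.5
blue 0.69 2950 [ 441.7 -252.7  121.4   62.1  -17. ] 14.1
mauve 0.7 2416 [ 573.2 -254.4  121.3   62.8   -8.8] 13.9
mauve 0.27 8440 [546.1 199.1 213.6 170.7  -3.5] 14.5
[404.90376875 207.04794563 355.14890233]
(array([-19.67, -45.08,  13.52]), array([-0.001, -0.002,  0.08 ]))
```

```bash
python3 -m handwheel '[-1.6,-3.8,0,0,0,0,1,-3.2,-7.6,0,0,0,0,1,-4.9,-11.4,0,0,0,0,1,-6.6,-15,0,0,0,0,1]'
python3 -m handwheel '[-1.6,-3.8,1,0,0,0,1,-3.2,-7.6,2,0,0,0,1,-4.9,-11.4,3,0,0,0,1,-6.6,-15,4,0,0,0,1]'
python3 -m handwheel '[-1.6,-3.8,2,0,0,0,1,-3.2,-7.6,4,0,0,0,1,-4.9,-11.4,7,0,0,0.04,1,-6.5,-15,9.5,0,0,0.08,1,-6.5,-15,9.5,0,0,0.08,1]'
python3 -m handwheel '[0,0,0,0,0,0,1,0,0,0,0,0,0,1]'
python3 - <<'E'
from bd import *
f=look(["mauve","blue"]);print(pose()[0]["tool_pos"])
print(go([573.6,-255,60],81.9))
E
```

```text
time: 26.3
tool_pos: [462.1, 51.9, 355.8]
tcp_rot: [-0.0, 0.03, 1.0, 0.0]
wrist_force: [0.7, 0.1, 0.4]
opening: 85.1
finger_force: 0.0
time: 26.7
tool_pos: [518.9, -102.2, 315.3]
tcp_rot: [-0.0, 0.031, 1.0, 0.0]
wrist_force: [-0.0, 0.6, -0.3]
opening: 85.3
finger_force: 0.0
time: 27.2
tool_pos: [573.4, -257.5, 215.1]
tcp_rot: [-0.004, 0.073, 0.997, 0.001]
wrist_force: [-0.5, 0.6, 0.2]
opening: 85.1
finger_force: 0.0
time: 27.4
tool_pos: [574.5, -253.3, 221.9]
tcp_rot: [0.001, 0.07, 0.998, 0.0]
wrist_force: [-0.5, -0.2, -0.2]
opening: 85.4
finger_force: 0.0
mauve 0.76 6343 [ 573.8 -255.3  119.7   60.1   -8.3] 14.5
blue 0.83 8730 [ 442.3 -253.7  120.    60.9  -17.5] 14.6
[ 574.64016692 -252.92417747  222.57122649]
(array([ 0.11, -0.21, 16.26]), array([-0.   ,  0.002,  0.002]))
```

```bash
python3 -m handwheel '[0.05,-0.2,5,0,0,0,1,0.05,-0.2,10,0,0,0,1,0.05,-0.2,14.5,0,0,0.002,1,0.05,-0.2,16.2,0,0,0.002,1,0.05,-0.2,16.2,0,0,0.002,1]'
python3 -m handwheel '[0,0,0,0,0,0,1,0,0,0,0,0,0,1]'
python3 - <<'E'
from h import *
print(pose()[0]["tool_pos"],go([573.8,-255.3,1.4],81.8))
E
```

```text
time: 28.05
tool_pos: [572.0, -254.2, 56.8]
tcp_rot: [-0.002, 0.071, 0.997, 0.001]
wrist_force: [-0.4, -0.9, -0.2]
opening: 85.4
finger_force: 0.0
time: 28.25
tool_pos: [575.1, -256.2, 61.5]
tcp_rot: [0.002, 0.071, 0.997, -0.001]
wrist_force: [1.1, 0.3, 1.1]
opening: 85.6
finger_force: 0.0
[ 575.12134597 -256.198395     61.49646554] (array([0.17, 0.08, 6.01]), array([-0.001,  0.004,  0.001]))
```

```bash
python3 -m handwheel '[0.1,0.05,3,0,0,0,1,0.1,0.05,5,0,0,0,1,0.1,0.05,5.9,0,0,0,1,0.1,0.05,5.9,0,0,0,1]'
python3 -m handwheel '[0,0,0,0,0,0,0.5,0,0,0,0,0,0,0.5,0,0,0,0,0,0,0.5,0,0,0,0,0,0,0.5,0,0,0,0,0,0,0.5]' 40
python3 -m handwheel '[0,0,-3,0,0,0,0.5,0,0,-7,0,0,0,0.5,0,0,-11,0,0,0,0.5,0,0,-15,0,0,0,0.5,0,0,-19,0,0,0,0.5]'
python3 -m handwheel '[0,0,-2,0,0,0,0.5,0,0,-2,0,0,0,0.5]'
python3 - <<'E'
from h import *
print(go([533,199.5,220],86.5))
E
```

```text
time: 28.65
tool_pos: [572.8, -255.2, 0.2]
tcp_rot: [-0.0, 0.071, 0.997, 0.0]
wrist_force: [0.4, 0.6, 0.1]
opening: 85.3
finger_force: 0.0
time: 29.15
tool_pos: [573.9, -255.8, 1.9]
tcp_rot: [0.002, 0.071, 0.997, -0.001]
wrist_force: [0.1, 0.7, 6.9]
opening: 58.7
finger_force: 43.7
time: 29.65
tool_pos: [572.3, -255.1, 191.9]
tcp_rot: [0.0, 0.071, 0.997, 0.0]
wrist_force: [0.4, -0.4, -0.6]
opening: 58.4
finger_force: 43.6
time: 29.85
tool_pos: [574.3, -256.0, 214.1]
tcp_rot: [0.004, 0.071, 0.997, -0.001]
wrist_force: [1.2, 0.1, -1.1]
opening: 58.7
finger_force: 43.6
(array([10.56, 44.49, -0.77]), array([-0.003,  0.008, -0.082]))
```

```bash
python3 -m handwheel '[0.9,3.8,0,0,0,0,0.5,1.8,7.6,0,0,0,0,0.5,2.7,11.4,0,0,0,0,0.5,3.5,14.8,-0.5,0,0,0,0.5]'
python3 -m handwheel '[0.9,3.8,0,0,0,0,0.5,1.8,7.6,0,0,0,0,0.5,2.7,11.4,0,0,0,0,0.5,3.5,14.8,-0.5,0,0,0,0.5]'
python3 -m handwheel '[0.9,3.8,0,0,0,0,0.5,1.8,7.6,0,0,0,0,0.5,2.7,11.4,0,0,0,-0.04,0.5,3.5,14.8,0,0,0,-0.082,0.5,3.5,14.8,0,0,0,-0.082,0.5]'
python3 -m handwheel '[0,0,0,0,0,0,0.5,0,0,0,0,0,0,0.5]'
python3 - <<'E'
from h import *
print(pose()[0]["tool_pos"],go([532.6,199.7,80],86.5))
E
```

```text
time: 30.25
tool_pos: [557.2, -101.9, 212.3]
tcp_rot: [-0.003, 0.071, 0.997, 0.001]
wrist_force: [0.0, 0.4, 0.3]
opening: 58.5
finger_force: 43.6
time: 30.65
tool_pos: [543.6, 49.4, 217.5]
tcp_rot: [-0.002, 0.071, 0.997, -0.0]
wrist_force: [-0.2, 0.4, 0.3]
opening: 58.1
finger_force: 43.6
time: 31.15
tool_pos: [530.5, 202.7, 217.9]
tcp_rot: [-0.002, 0.028, 1.0, 0.0]
wrist_force: [-0.1, -1.0, -0.9]
opening: 58.6
finger_force: 43.6
time: 31.35
tool_pos: [531.5, 198.2, 219.0]
tcp_rot: [-0.001, 0.031, 1.0, -0.001]
wrist_force: [-1.0, 0.5, -1.3]
opening: 58.6
finger_force: 43.6
[531.49397524 198.18414236 219.00177036] (array([-0.13,  0.18, 13.9 ]), array([-0.001, -0.002, -0.001]))
```

```bash
python3 -m handwheel '[-0.1,0.1,4,0,0,0,0.5,-0.1,0.1,8,0,0,0,0.5,-0.1,0.1,12,0,0,0,0.5,-0.1,0.1,14,0,0,0,0.5,-0.1,0.1,14,0,0,0,0.5]'
python3 -m handwheel '[0,0,0,0,0,0,0.5,0,0,0,0,0,0,0.5,0,0,0,0,0,0,0.5]'
python3 - <<'E'
from h import *
print(pose()[0]["tool_pos"],go([532.7,199.7,38.2],86.5))
E
```

```text
time: 31.85
tool_pos: [530.7, 197.9, 76.7]
tcp_rot: [-0.004, 0.031, 0.999, -0.001]
wrist_force: [-0.3, 0.1, -0.7]
opening: 58.8
finger_force: 43.6
time: 32.15
tool_pos: [534.1, 200.2, 81.7]
tcp_rot: [0.002, 0.031, 1.0, 0.001]
wrist_force: [-0.0, 0.1, 0.3]
opening: 58.8
finger_force: 43.6
[534.08258918 200.23422283  81.7472101 ] (array([ 0.15, -0.07,  4.35]), array([ 0.001,  0.003, -0.   ]))
```

```bash
python3 -m handwheel '[0.1,-0.05,1.5,0,0,0,0.5,0.1,-0.05,3,0,0,0,0.5,0.1,-0.05,4,0,0,0,0.5,0.1,-0.05,4.1,0,0,0,0.5,0.1,-0.05,4.1,0,0,0,0.5]'
python3 - <<'E'
from h import *
s=pose()[0];print(s["tool_pos"],s["wrist_force"],go([532.7,199.7,38.2],86.5))
E
```

```text
time: 32.65
tool_pos: [532.3, 199.8, 39.5]
tcp_rot: [0.0, 0.03, 1.0, 0.0]
wrist_force: [0.2, -0.3, -0.4]
opening: 58.6
finger_force: 43.6
[532.29997578 199.84890013  39.48047139] [ 0.15243809 -0.26409247 -0.40457137] (array([-0.04, -0.01,  0.13]), array([0.   , 0.001, 0.   ]))
```

```bash
python3 -m handwheel '[-0.04,0,0.1,0,0,0,0.5,-0.04,0,0.15,0,0,0,0.5,-0.04,0,0.15,0,0,0,0.5]'
python3 -m handwheel '[0,0,0,0,0,0,0.75,0,0,0,0,0,0,0.75,0,0,0,0,0,0,0.9,0,0,-2,0,0,0,0.9,0,0,-6,0,0,0,0.9]'
python3 -m handwheel '[4,0,-5,0,0,0,1,8,0,-10,0,0,0,1,12,0,-15,0,0,0,1,13,0,-20,0,0,0,1,13,0,-22,0,0,0,1]'
python3 -m handwheel '[0,0,-4,0,0,0,1,0,0,-5,0,0,0,1,0,0,-5,0,0,0,1,0,0,-5,0,0,0,1]'
python3 - <<'E'
from bd import *
f=look(["mauve"],50,5);look(["green"],38);look(["blue"]);cv2.imwrite("pics/w7.png",f["pixels"]);print(pose()[0]["tool_pos"])
print(go([442.3,-253.5,220],72.6))
E
```

```text
time: 32.95
tool_pos: [532.6, 199.8, 38.0]
tcp_rot: [0.0, 0.03, 1.0, 0.0]
wrist_force: [-0.1, -0.6, -0.5]
opening: 58.7
finger_force: 43.6
time: 33.45
tool_pos: [530.1, 198.9, 95.4]
tcp_rot: [-0.004, 0.03, 1.0, -0.001]
wrist_force: [0.9, 0.1, -0.3]
opening: 76.6
finger_force: 0.0
time: 33.95
tool_pos: [402.9, 207.0, 310.2]
tcp_rot: [-0.0, 0.03, 1.0, -0.0]
wrist_force: [1.3, 0.7, 0.4]
opening: 85.4
finger_force: 0.0
time: 34.35
tool_pos: [404.7, 207.1, 357.0]
tcp_rot: [-0.001, 0.03, 1.0, -0.001]
wrist_force: [-0.3, -0.3, -1.2]
opening: 85.4
finger_force: 0.0
mauve 0.87 3177 [532.6 200.3 120.3  60.   -3.5] 50.4
blue 0.7 2955 [ 441.4 -253.1  120.1   63.4  -18. ] 14.0
[404.99334257 207.26775999 357.4694176 ]
(array([ -6.56, -45.75,  13.78]), array([-0.001, -0.002,  0.243]))
```

View pics/w7.png

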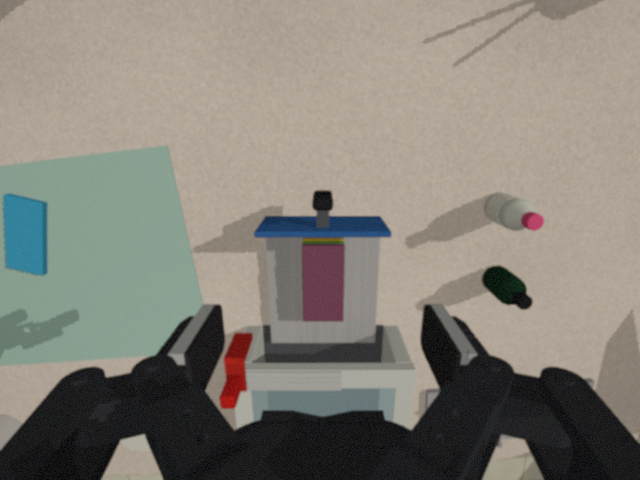

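```bash
python3 -m handwheel '[-0.5,-3.8,0,0,0,0,1,-1.1,-7.6,0,0,0,0,1,-1.6,-11.4,0,0,0,0,1,-2.2,-15.2,0,0,0,0,1]'
python3 -m handwheel '[-0.5,-3.8,1,0,0,0,1,-1.1,-7.6,2,0,0,0,1,-1.6,-11.4,3,0,0,0,1,-2.2,-15.2,4,0,0,0,1]'
python3 -m handwheel '[-0.5,-3.8,2,0,0,0.06,1,-1.1,-7.6,4,0,0,0.12,1,-1.6,-11.4,7,0,0,0.18,1,-2.2,-15.3,9.5,0,0,0.24,1,-2.2,-15.3,9.5,0,0,0.24,1]'
python3 -m handwheel '[0,0,0,0,0,0,1,0,0,0,0,0,0,1]'
python3 - <<'E'
from bd import *
f=look(["blue"]);print(pose()[0]["tool_pos"])
print(go([442.3,-253.5,60],72.7))
E
```

```text
time: 35.05
tool_pos: [417.6, 53.0, 358.2]
tcp_rot: [-0.0, 0.03, 1.0, 0.0]
wrist_force: [1.6, 0.3, -0.0]
opening: 85.1
finger_force: 0.0
time: 35.45
tool_pos: [430.3, -100.3, 317.9]
tcp_rot: [-0.0, 0.031, 1.0, 0.0]
wrist_force: [0.8, -0.4, -0.4]
opening: 85.3
finger_force: 0.0
time: 35.95
tool_pos: [441.6, -255.6, 219.2]
tcp_rot: [-0.004, 0.152, 0.988, 0.001]
wrist_force: [0.4, 1.3, -0.6]
opening: 85.3
finger_force: 0.0
time: 36.15
tool_pos: [443.5, -252.2, 224.1]
tcp_rot: [0.0, 0.149, 0.989, 0.0]
wrist_force: [0.1, 0.9, 0.1]
opening: 85.3
finger_force: 0.0
blue 0.94 6328 [ 442.3 -253.5  119.5   60.1  -17.3] 14.5
[ 443.70996414 -251.89475635  224.6190249 ]
(array([ 0.12, -0.19, 16.46]), array([-0.   ,  0.002,  0.003]))
```

```bash
python3 -m handwheel '[0.05,-0.2,5,0,0,0,1,0.05,-0.2,10,0,0,0,1,0.05,-0.2,14.5,0,0,0.003,1,0.05,-0.2,16.4,0,0,0.003,1,0.05,-0.2,16.4,0,0,0.003,1]'
python3 -m handwheel '[0,0,0,0,0,0,1,0,0,0,0,0,0,1,0,0,0,0,0,0,1]'
python3 - <<'E'
from h import *
print(pose()[0]["tool_pos"],go([442.3,-253.5,1.4],72.7))
E
```

```text
time: 36.75
tool_pos: [440.9, -252.7, 57.7]
tcp_rot: [-0.002, 0.15, 0.989, 0.001]
wrist_force: [-0.7, 0.3, 0.4]
opening: 85.2
finger_force: 0.0
time: 37.05
tool_pos: [443.4, -255.0, 61.4]
tcp_rot: [0.002, 0.151, 0.989, -0.001]
wrist_force: [-0.4, -0.5, 1.1]
opening: 85.5
finger_force: 0.0
[ 443.36529122 -254.98142448   61.37190397] (array([0.17, 0.11, 6.  ]), array([-0.001,  0.004, -0.001]))
```

```bash
python3 -m handwheel '[0.1,0.1,3,0,0,0,1,0.1,0.1,5,0,0,0,1,0.1,0.1,5.9,0,0,0,1,0.1,0.1,5.9,0,0,0,1]'
python3 -m handwheel '[0,0,0,0,0,0,0.5,0,0,0,0,0,0,0.5,0,0,0,0,0,0,0.5,0,0,0,0,0,0,0.5,0,0,0,0,0,0,0.5]' 40
python3 -m handwheel '[0,0,-3,0,0,0,0.5,0,0,-7,0,0,0,0.5,0,0,-11,0,0,0,0.5,0,0,-15,0,0,0,0.5,0,0,-19,0,0,0,0.5]'
python3 -m handwheel '[0,0,-2,0,0,0,0.5,0,0,-2,0,0,0,0.5]'
python3 - <<'E'
from h import *
print(go([532.7,199.7,220],86.5))
E
```

```text
time: 37.45
tool_pos: [441.4, -253.1, 0.3]
tcp_rot: [-0.0, 0.151, 0.988, 0.0]
wrist_force: [-0.1, -0.4, 0.7]
opening: 85.3
finger_force: 0.0
time: 37.95
tool_pos: [442.5, -253.8, 1.9]
tcp_rot: [0.001, 0.151, 0.988, -0.0]
wrist_force: [-0.4, 0.3, 5.6]
opening: 58.7
finger_force: 43.3
time: 38.45
tool_pos: [441.2, -253.1, 192.7]
tcp_rot: [0.0, 0.151, 0.988, -0.0]
wrist_force: [0.9, -0.1, -0.6]
opening: 58.6
finger_force: 43.7
time: 38.65
tool_pos: [443.1, -254.2, 214.3]
tcp_rot: [0.004, 0.151, 0.988, -0.002]
wrist_force: [0.1, -0.2, -1.0]
opening: 58.4
finger_force: 43.7
(array([ 5.02, 45.99, -0.7 ]), array([-0.003,  0.008, -0.243]))
```

```bash
python3 -m handwheel '[0.4,3.8,0,0,0,0,0.5,0.8,7.6,0,0,0,0,0.5,1.2,11.4,-0.3,0,0,0,0.5,1.7,15.3,-0.6,0,0,0,0.5]'
python3 -m handwheel '[0.4,3.8,0,0,0,0,0.5,0.8,7.6,0,0,0,0,0.5,1.2,11.4,-0.3,0,0,0,0.5,1.7,15.3,-0.6,0,0,0,0.5]'
python3 -m handwheel '[0.4,3.8,0,0,0,-0.06,0.5,0.8,7.6,0,0,0,-0.12,0.5,1.2,11.4,0,0,0,-0.18,0.5,1.6,15.3,0,0,0,-0.243,0.5,1.6,15.3,0,0,0,-0.243,0.5]'
python3 -m handwheel '[0,0,0,0,0,0,0.5,0,0,0,0,0,0,0.5]'
python3 - <<'E'
from h import *
print(pose()[0]["tool_pos"],go([532.7,199.7,90],86.5))
E
```

```text
time: 39.05
tool_pos: [470.2, -100.7, 215.0]
tcp_rot: [-0.001, 0.152, 0.988, 0.0]
wrist_force: [0.0, -0.0, -0.1]
opening: 58.5
finger_force: 43.7
time: 39.45
tool_pos: [499.8, 50.3, 221.0]
tcp_rot: [-0.001, 0.151, 0.988, -0.0]
wrist_force: [1.2, -0.5, -0.0]
opening: 58.3
finger_force: 43.7
time: 39.95
tool_pos: [531.1, 203.5, 220.5]
tcp_rot: [-0.001, 0.028, 1.0, 0.001]
wrist_force: [-0.9, 0.1, -0.1]
opening: 58.6
finger_force: 43.7
time: 40.15
tool_pos: [530.4, 198.6, 221.6]
tcp_rot: [-0.001, 0.031, 1.0, -0.001]
wrist_force: [0.1, 0.4, -1.9]
opening: 58.7
finger_force: 43.7
[530.42288061 198.60633999 221.61896942] (array([-0.25,  0.14, 13.16]), array([-0.001, -0.002, -0.001]))
```

```bash
python3 -m handwheel '[-0.2,0.1,4,0,0,0,0.5,-0.2,0.1,8,0,0,0,0.5,-0.2,0.1,12,0,0,0,0.5,-0.2,0.1,13,0,0,0,0.5,-0.2,0.1,13,0,0,0,0.5]'
python3 -m handwheel '[0,0,0,0,0,0,0.5,0,0,0,0,0,0,0.5,0,0,0,0,0,0,0.5]'
python3 - <<'E'
from h import *
print(pose()[0]["tool_pos"],go([532.7,199.7,50.2],86.5))
E
```

```text
time: 40.65
tool_pos: [532.3, 199.2, 91.5]
tcp_rot: [-0.002, 0.031, 1.0, -0.001]
wrist_force: [-0.3, 0.6, 0.6]
opening: 58.4
finger_force: 43.7
time: 40.95
tool_pos: [534.2, 200.9, 94.4]
tcp_rot: [0.002, 0.03, 1.0, 0.001]
wrist_force: [-0.2, -0.3, 0.0]
opening: 58.7
finger_force: 43.7
[534.24647792 200.85422439  94.43403442] (array([ 0.16, -0.13,  4.42]), array([0.001, 0.003, 0.   ]))
```

```bash
python3 -m handwheel '[0.1,-0.1,1.5,0,0,0,0.5,0.1,-0.1,3,0,0,0,0.5,0.1,-0.1,4.1,0,0,0,0.5,0.1,-0.1,4.2,0,0,0,0.5,0.1,-0.1,4.2,0,0,0,0.5]'
python3 - <<'E'
from h import *
s=pose()[0];print(s["tool_pos"],s["wrist_force"],go([532.7,199.7,50.2],86.5))
E
```

```text
time: 41.45
tool_pos: [532.4, 199.8, 50.9]
tcp_rot: [0.0, 0.03, 1.0, 0.0]
wrist_force: [0.4, 0.5, -0.6]
opening: 58.7
finger_force: 43.7
[532.39083753 199.7671954   50.92853502] [ 0.44366029  0.52322553 -0.64267751] (array([-0.03, -0.  ,  0.07]), array([0., 0., 0.]))
```

```bash
python3 -m handwheel '[-0.03,0,0.08,0,0,0,0.5,-0.03,0,0.1,0,0,0,0.5,-0.03,0,0.1,0,0,0,0.5]'
python3 -m handwheel '[0,0,0,0,0,0,0.75,0,0,0,0,0,0,0.75,0,0,0,0,0,0,0.9,0,0,-2,0,0,0,0.9,0,0,-6,0,0,0,0.9]'
python3 -m handwheel '[4,0,-5,0,0,0,1,8,0,-10,0,0,0,1,12,0,-15,0,0,0,1,13,0,-20,0,0,0,1,13,0,-22,0,0,0,1]'
python3 -m handwheel '[0,0,-4,0,0,0,1,0,0,-4,0,0,0,1,0,0,-4,0,0,0,1,0,0,-4,0,0,0,1]'
python3 - <<'E'
from bd import *
f=look(["blue"],62,5);look(["mauve"],50);look(["coral","yellow","green"]);cv2.imwrite("pics/w8.png",f["pixels"]);print(pose()[0]["tool_pos"])
print(go([402.5,207,180],86.6))
g=viewer.grab_frame("scene");cv2.imwrite("pics/s8.png",g["pixels"])
E
```

```text
time: 41.75
tool_pos: [532.7, 199.7, 50.0]
tcp_rot: [0.0, 0.03, 1.0, 0.0]
wrist_force: [0.2, -0.3, -0.1]
opening: 58.6
finger_force: 43.8
time: 42.25
tool_pos: [530.2, 198.8, 107.4]
tcp_rot: [-0.004, 0.03, 1.0, -0.001]
wrist_force: [-0.2, 0.2, -0.1]
opening: 77.1
finger_force: 0.0
time: 42.75
tool_pos: [403.0, 207.0, 322.2]
tcp_rot: [-0.0, 0.03, 1.0, -0.0]
wrist_force: [1.1, 0.2, 0.0]
opening: 85.5
finger_force: 0.0
time: 43.15
tool_pos: [404.7, 207.0, 359.1]
tcp_rot: [-0.001, 0.03, 1.0, -0.001]
wrist_force: [-0.0, -0.4, -0.7]
opening: 85.2
finger_force: 0.0
blue 0.6 3338 [532.9 200.2 120.3  60.   -3.4] 62.5
green 0.31 7747 [546.1 199.1 213.6 170.6  -3.4] 14.5
[405.23629408 207.27783808 360.17679074]
(array([ 0.26, -0.04, 18.02]), array([-0.   , -0.001, -0.002]))
```

View pics/w8.png

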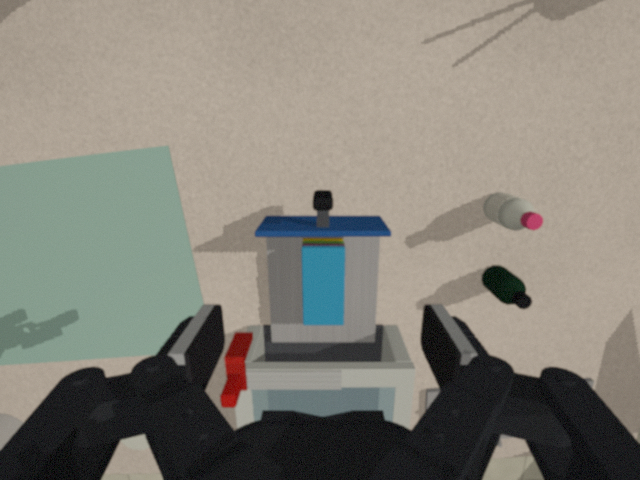

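View pics/s8.png

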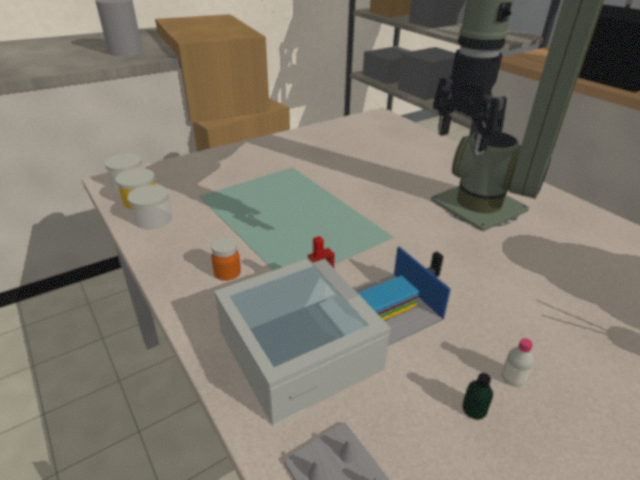

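```bash
python3 -m handwheel '[0.2,0,5,0,0,0,1,0.2,0,10,0,0,0,1,0.2,0,15,0,0,0,1,0.2,0,18,0,0,0,1,0.2,0,18,0,0,0,1]'
python3 -m handwheel '[0,0,0,0,0,0,1,0,0,0,0,0,0,1]'
python3 - <<'E'
from h import *
print(pose()[0]["tool_pos"],go([403,207,78],86.6))
E
```

```text
time: 44.1
tool_pos: [400.4, 206.1, 176.9]
tcp_rot: [-0.004, 0.03, 1.0, -0.002]
wrist_force: [-1.1, 0.6, 0.0]
opening: 85.9
finger_force: 0.0
time: 44.3
tool_pos: [404.8, 208.2, 182.7]
tcp_rot: [0.002, 0.03, 1.0, 0.001]
wrist_force: [-0.3, -0.2, 0.4]
opening: 85.4
finger_force: 0.0
[404.77974317 208.23177027 182.72645546] (array([ 0.21, -0.16, 10.47]), array([ 0.002,  0.004, -0.001]))
```

```bash
python3 -m handwheel '[0.15,-0.1,4,0,0,0,1,0.15,-0.1,8,0,0,0,1,0.15,-0.1,10.4,0,0,0,1,0.15,-0.1,10.4,0,0,0,1,0.15,-0.1,10.4,0,0,0,1]'
python3 -m handwheel '[0,0,0,0,0,0,0,0,0,0,0,0,0,0,0,0,0,0,0,0,0,0,0,0,0,0,0,0,0,0,0,0,0,0,0]' 60
python3 -m handwheel '[-0.2,0,0,0,0,0,0,-0.7,0,0,0,0,0,0,-1.5,0,0,0,0,0,0,-2.3,0,0,0,0,0,0,-3,0,0,0,0,0,0]'
```

```text
time: 44.8
tool_pos: [403.2, 207.3, 78.2]
tcp_rot: [0.001, 0.03, 1.0, 0.001]
wrist_force: [0.4, 0.3, 0.1]
opening: 85.7
finger_force: 0.0
time: 45.3
tool_pos: [402.0, 207.0, 77.3]
tcp_rot: [0.001, 0.03, 1.0, 0.001]
wrist_force: [-0.8, 0.6, 5.3]
opening: 23.6
finger_force: 58.6
time: 45.8
tool_pos: [431.8, 205.2, 77.3]
tcp_rot: [0.0, 0.03, 1.0, 0.0]
wrist_force: [-2.0, 2.0, 6.3]
opening: 23.4
finger_force: 58.7
```

```bash
python3 -m handwheel '[-0.7,0,0,0,0,0,0,-1.4,0,0,0,0,0,0,-2.1,0,0,0,0,0,0,-2.8,0,0,0,0,0,0,-3.5,0,0,0,0,0,0]'
python3 -m handwheel '[-0.7,0,0,0,0,0,0,-1.4,0,0,0,0,0,0,-2.1,0,0,0,0,0,0,-2.8,0,0,0,0,0,0,-3.5,0,0,0,0,0,0]'
python3 -m handwheel '[-0.7,0,0,0,0,0,0,-1.4,0,0,0,0,0,0,-2.1,0,0,0,0,0,0,-2.8,0,0,0,0,0,0,-3.5,0,0,0,0,0,0]'
python3 -m handwheel '[-0.7,0,0,0,0,0,0,-1.4,0,0,0,0,0,0,-2.0,0,0,0,0,0,0,-2.4,0,0,0,0,0,0,-2.7,0,0,0,0,0,0]'
```

```text
time: 46.3
tool_pos: [466.6, 203.1, 77.3]
tcp_rot: [-0.0, 0.03, 1.0, 0.0]
wrist_force: [-3.6, 1.6, 7.7]
opening: 23.2
finger_force: 58.7
time: 46.8
tool_pos: [501.5, 201.1, 77.3]
tcp_rot: [-0.0, 0.03, 1.0, 0.001]
wrist_force: [-2.9, 2.4, 5.8]
opening: 23.3
finger_force: 58.7
time: 47.3
tool_pos: [536.4, 199.0, 77.3]
tcp_rot: [-0.0, 0.03, 1.0, 0.001]
wrist_force: [-3.1, 2.2, 5.6]
opening: 23.3
finger_force: 58.7
time: 47.8
tool_pos: [563.5, 197.4, 77.3]
tcp_rot: [0.0, 0.03, 1.0, 0.001]
wrist_force: [-2.3, 2.3, 5.6]
opening: 23.5
finger_force: 58.6
```

```bash
python3 -m handwheel '[-0.4,0,0,0,0,0,0,-0.8,0,0,0,0,0,0,-1.2,0,0,0,0,0,0,-1.5,0,0,0,0,0,0,-1.7,0,0,0,0,0,0]'
python3 -m handwheel '[-0.15,0,0,0,0,0,0,-0.15,0,0,0,0,0,0]'
```

```text
time: 48.3
tool_pos: [580.3, 196.4, 77.3]
tcp_rot: [-0.0, 0.03, 1.0, 0.001]
wrist_force: [-2.9, 3.2, 5.3]
opening: 23.4
finger_force: 58.6
time: 48.5
tool_pos: [581.6, 196.4, 77.3]
tcp_rot: [-0.0, 0.03, 1.0, 0.001]
wrist_force: [-1.8, 3.4, 5.4]
opening: 23.6
finger_force: 58.7
```

Not at the stop by force yet; push gently further.

```bash
python3 -m handwheel '[-0.2,0,0,0,0,0,0,-0.2,0,0,0,0,0,0]'
python3 -m handwheel '[-0.2,0,0,0,0,0,0,-0.2,0,0,0,0,0,0]'
```

```text
time: 48.7
tool_pos: [581.6, 196.4, 77.3]
tcp_rot: [-0.002, 0.031, 1.0, 0.001]
wrist_force: [-8.8, 3.3, 7.6]
opening: 23.3
finger_force: 59.1
time: 48.9
tool_pos: [581.5, 196.4, 77.3]
tcp_rot: [-0.004, 0.031, 1.0, 0.0]
wrist_force: [-12.0, 4.9, 10.9]
opening: 23.1
finger_force: 59.6
```

```bash
python3 -m handwheel '[0.3,0,0,0,0,0,0,0.3,0,0,0,0,0,1,0.3,0,0,0,0,0,1,0.3,0,0,0,0,0,1,0.3,0,-4,0,0,0,1]'
python3 -m handwheel '[0,0,-4,0,0,0,1,0,0,-8,0,0,0,1,0,0,-12,0,0,0,1,0,0,-12,0,0,0,1]'
python3 -m handwheel '[-1.2,-4,0,0,0,0,1,-2.4,-8,0,0,0,0,1,-4,-12,0,0,0,0,1,-4,-12,0,0,0,0,1,-4,-12,0,0,0,0,1]'
python3 - <<'E'
from h import *
f=viewer.grab_frame("wrist");cv2.imwrite("pics/w9.png",f["pixels"])
hsv=cv2.cvtColor(f["pixels"],cv2.COLOR_BGR2HSV);H,S,V=[hsv[...,i].astype(int) for i in range(3)]
C=cloud(f,((H<8)|(H>172))&(S>150));C=C[(abs(C[:,0]-630)<40)&(abs(C[:,1]-80)<50)];T=C[np.abs(C[:,2]-166)<5];print(len(T),rect(T) if len(T) else 0)
print(pose()[0]["tool_pos"],go([629,75.5,134],86.7))
E
```

```text
time: 49.4
tool_pos: [579.4, 194.2, 111.5]
tcp_rot: [-0.006, 0.031, 1.0, -0.002]
wrist_force: [1.1, -0.3, -1.2]
opening: 79.4
finger_force: 0.0
time: 49.8
tool_pos: [586.0, 196.2, 243.1]
tcp_rot: [0.006, 0.031, 1.0, 0.002]
wrist_force: [0.7, 0.3, -0.2]
opening: 85.3
finger_force: 0.0
time: 50.3
tool_pos: [615.4, 72.4, 235.6]
tcp_rot: [-0.001, 0.032, 1.0, 0.0]
wrist_force: [0.8, 0.6, -0.5]
opening: 85.3
finger_force: 0.0
710 [629.3  76.2  19.1  18.6  86.3]
[615.2461613   73.32376835 235.76854793] (array([-1.37,  0.3 , 10.18]), array([ 0.   , -0.001, -0.004]))
```

View pics/w9.png

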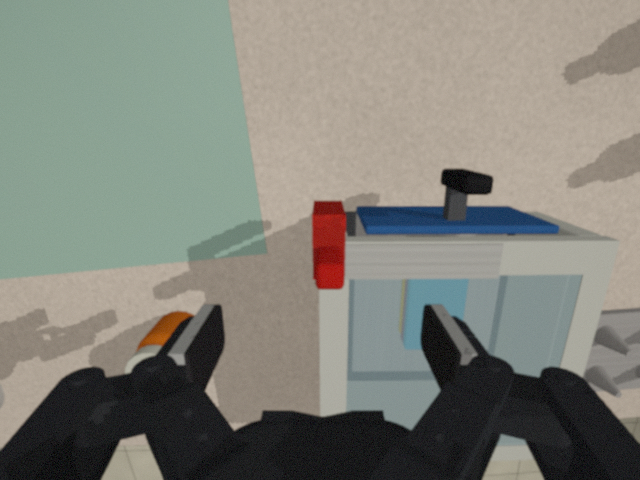

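```bash
python3 -m handwheel '[-1.4,0.3,4,0,0,0,1,-1.4,0.3,8,0,0,0,1,-1.4,0.3,10.2,0,0,0,1,-1.4,0.3,10.2,0,0,0,1,-1.4,0.3,10.2,0,0,0,1]'
python3 -m handwheel '[0,0,0,0,0,0,0,0,0,0,0,0,0,0,0,0,0,0,0,0,0,0,0,0,0,0,0,0,0,0,0,0,0,0,0]' 30
python3 -m handwheel '[0,1,0,0,0,0,0,0,2,0,0,0,0,0,0,3,0,0,0,0,0,0,4,0,0,0,0,0,0,4.5,0,0,0,0,0]'
python3 -m handwheel '[0,0.3,0,0,0,0,0,0,0.3,0,0,0,0,0]'
```

```text
time: 50.85
tool_pos: [629.8, 76.6, 135.0]
tcp_rot: [0.0, 0.03, 1.0, 0.0]
wrist_force: [0.8, 0.2, 1.6]
opening: 85.3
finger_force: 0.0
time: 51.35
tool_pos: [629.8, 75.5, 135.3]
tcp_rot: [0.0, 0.03, 1.0, 0.0]
wrist_force: [-0.9, 0.2, 2.6]
opening: 19.7
finger_force: 34.4
time: 51.85
tool_pos: [632.5, 121.9, 135.3]
tcp_rot: [0.0, 0.03, 1.0, 0.0]
wrist_force: [-1.2, -2.5, 5.3]
opening: 19.6
finger_force: 35.1
time: 52.05
tool_pos: [632.7, 125.1, 135.3]
tcp_rot: [0.0, 0.03, 1.0, 0.001]
wrist_force: [0.1, 0.5, 5.2]
opening: 19.6
finger_force: 35.0
```

```bash
python3 -m handwheel '[0,0,0,0,0,0,1,0,0,0,0,0,0,1,0,0,0,0,0,0,1,0,0,-4,0,0,0,1,0,0,-8,0,0,0,1]'
python3 -m handwheel '[0,0,-5,0,0,0,1,0,0,-10,0,0,0,1,3,4,-13,0,0,0,1,3,4,-13,0,0,0,1,3,4,-13,0,0,0,1]'
python3 - <<'E'
from bd import *
f=look(["blue"],62,9);cv2.imwrite("pics/w10.png",f["pixels"])
E
```

```text
time: 52.55
tool_pos: [631.7, 123.4, 213.7]
tcp_rot: [-0.002, 0.03, 1.0, -0.0]
wrist_force: [0.8, -0.4, 0.3]
opening: 85.3
finger_force: 0.0
time: 53.05
tool_pos: [604.6, 166.2, 345.5]
tcp_rot: [0.001, 0.029, 1.0, 0.0]
wrist_force: [-1.2, -0.3, -0.4]
opening: 85.7
finger_force: 0.0
```

View pics/w10.png

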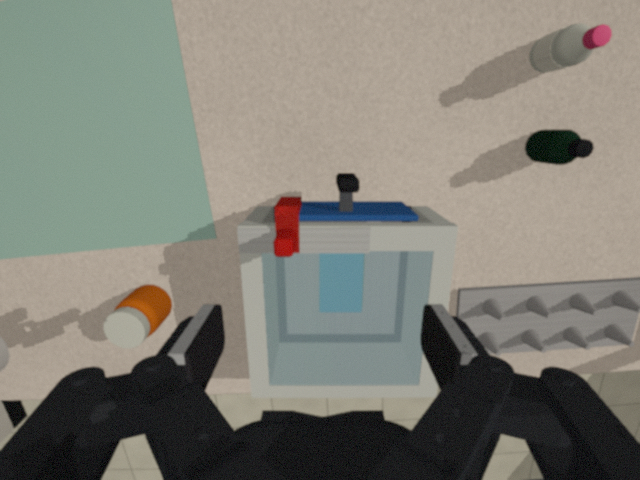

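The picture shows the red tongue at (288,210) in front of the shut blue panel. The blue-topped pile is square at (341,282), and the bottles and jar are still standing.

```bash
python3 -c "
from workcell import ticket;print(ticket.close_job())"
```

```text
the job is handed in; nothing more can be done
None
```

The job is handed in: all four boards on the bench (yellow, green, mauve, blue; coral was absent) are in a square pile on the tray's mark, the tray is shut, the lock bar is back home, and the bottles and jar still stand where they were.

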